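# Unclip the washed chamber parts and stack the imaging chamber

### The arm

A 7-joint arm with a two-finger parallel gripper is mounted at the origin on the work surface. World frame = base frame: x ahead of the robot, y to its left, z up, the work surface at z = 0. Lengths are in mm, angles in rad, forces in N, time in s.
With the tool pointing down it reaches from about 400 to 875 mm from the base axis. Payload 4.4 kg.
Tool frame: the origin (TCP) lies on the centre line of the jaws, within the pads' length; the fingertips stand 19 mm ahead of it and the grasp point (between the pads) is the TCP; z points along the fingers, y is the line along which they close (so a half turn about z gives the same grasp; the last joint's range is limited). The gripper opens to 85 mm and grips with 20 to 120 N. Pads are 22 mm wide; open, the fingers measure 114 mm over their backs; the gripper's body (76 mm by 85 mm) begins 54 mm behind the grasp point. The pads swing forward as they close: fully open they stand 13 mm farther back than shut.
Start: joints at [-1.302, 0.628, 0.038, 1.517, -0.027, 0.996, -0.02], TCP at [213.554, 613.932, 250.313] pointing down, gripper open.
Joint ranges: [-3.06, 3.06], [-0.37, 2.12], [-1.25, 1.32], [0.18, 2.47], [-1.1, 4.24], [0.23, 1.98], [-2.94, 2.94]. Speed limits (rad/s): [2.57, 2.57, 3.14, 3.14, 3.14, 3.14, 3.14].

### API

Orientations are given as [roll, pitch, yaw] about the fixed x, y, z axes, in that order (R = Rz(yaw) Ry(pitch) Rx(roll)).
In Python, from cell import ctrl, viewer, silhouettes gives the robot as it stands.
- The arm moves only by the shell command python3 -m creep 'ROWS'. ROWS is JSON, a list of rows, each an object with "jaw": the gripper command: -1 is shut, 1 is fully open, values between are in proportion; "xyz": the shift along the tool's x, y, z in mm, a list of three; "angular": the turn, a rotation vector about the tool's x, y, z in rad, a list of three. In form: [{"jaw": jaw, "xyz": [tx, ty, tz], "angular": [rx, ry, rz]}, ...]. A call has 1 to 12 rows; each row is the pose to reach, as a shift and turn from the pose commanded when the call began, along the tool's axes at that moment; what a row does not reach only later rows make up. A row lasts 1/8 s, in which the tool goes at most 62.5 mm and 10.7 degrees, less where a joint would pass 70% of its speed; a pose out of reach is approached as far as the arm can. A call with a gripper value outside its range is refused whole. The fingers move at their own pace and stop on an object; the grip force is fixed at half the most. Time passes only in rows, so rows that repeat a pose let the fingers close. It gives the time, the measured TCP pose, the force, the opening and the grip force at its end, in the units of the state.
- ctrl.read_state(): the state, without advancing time (a new reading comes with each control period).
- viewer.get_image(name): name is "side" or "top"; returns (picture, depth): 400x640x3 uint8, red, green, blue; 400x640 float32, mm along the optical axis (not along the pixel's ray), 0 where there is no reading.
- viewer.camera_model(name): a dict with "fx", "fy", "cx", "cy" (pixels), "dist" ([k1, k2, p1, p2, k3] as OpenCV has them; the pictures are not rectified), "T" (4x4, takes a point from camera to world coordinates). Camera axes: x right, y down, z forward; pixel columns grow to the right and rows downward; lengths in mm; the calibration is good to about 2 mm. A picture is of the moment at which its call begins. camera_model takes no time and is no camera call.
- ctrl.finish_job(): hands the job in; it is judged then, once.
Trained networks look in the newest picture that a camera, given by its name, has taken for a name from the list of things; names that differ only in an ending like _2 or _b are one class to them, and where a whole thing is asked for, a point or a joint stands for the part that bears it (a point fixed in the world has none). Each returns a list of dicts, best first, with "score" (0 to 1); they miss things now and then, are a little off and sometimes report something else, mostly with a low value. They report only what shows in the picture. A call takes as long as a camera call. They do not tell look-alikes from the thing itself.
- silhouettes(camera, target): "pixels" (400x640 bool, what is visible of it) and "xy" ([column, row] in pixels, amid what is visible of it).
The state is a dict: "clock": time; "qpos": joint angles; "qd": joint speeds; "tau": joint torques, N m; "eef_pos": TCP position; "tool_rot": TCP orientation; "force": force on the tool from outside, world axes, zero at the start; "torque": the same for the moment, N m; "width": finger opening in mm; "gripper_force": force on a finger pad.
Only numpy, scipy, OpenCV 4.12 (cv2) and the standard library are available. Lean on these libraries where they do the work, as an engineer would, in place of code of your own. Each camera call takes 0.05 s, during which the arm holds its last target. There are 200 camera calls.

### The job

Two parts of an imaging chamber are back from the ultrasonic bath on their rack, each kept on its rod by a spring clip: take the forked wedge and slide it under each clip to ease it up out of its groove onto the rod's end (do not pull a clip out of its groove by hand or drag a part against it), lay the wedge back on the blue mat and put both clips in the steel dish. Then build the chamber squarely inside the corner posts of the nest: the aluminium body at the bottom, then every orange spacer, then the green top plate, screw heads up, all lying flat. Leave the bottle, the jar and the slide box where they stand.

Things in the scene. Friction and masses are not known exactly. Their poses are not given: they have to be found in the camera images.
- body_plate: chamber body, bare aluminium: a 64 x 44 mm plate 14 mm thick with a 22 (x) x 16 (y) mm opening through its middle. Starts lying flat and loose on rod 1 of the rack. Origin: centre of its underside; x along the 64 mm side, z up. 0.11 kg.
- spacer1: spacer, orange plastic: a 64 x 44 mm plate 8 mm thick with a 22 x 16 mm opening through its middle, both faces alike. One to three spacers (the rest are absent) lie flat side by side on the white pad. Origin: centre of its underside; x along the 64 mm side, z up. 30 g.
- spacer2: spacer, the same as spacer1; may be absent
- spacer3: spacer, the same as spacer1; may be absent
- top_plate: top plate of the chamber, green: a 64 x 44 mm plate 8 mm thick with a 22 x 16 mm opening through its middle and four bright screw heads (1.2 mm high) on its upper face. Starts lying flat, screw heads up, loose on rod 2 of the rack. Origin: centre of its underside; x along the 64 mm side, z up. 60 g.
- pad: white pad on which the spacers lie: 270 (x) x 90 (y) x 5 mm, fixed. Origin: centre of its underside
- clip1: spring clip in the groove of rod 1: a U-shaped hairpin of 4 mm brass wire with a red tab. From the tab two level legs run along the clip's +x, one on either side of the rod, wire axes about 10 mm apart there, open ends at x = +34 mm. Origin: between the legs on the rod's axis, at the height of the wire axes; z up. Yaw varies. 29 g.
- clip1_tab (a point): centre of clip1's red tab, 33 mm from the clip's origin along its -x. The tab is 14 (x) x 18 (y) x 12 (z) mm, to be gripped across its 18 mm from above. The legs are sprung together, about 1 N each: about 3 N straight up takes a clip out of its groove; on the plain rod end it still grips, stays where it is left and pulls off upwards with about 1 N.
- clip2: spring clip in the groove of rod 2, the same as clip1
- clip2_tab (a point): centre of clip2's red tab, as for clip1
- wedge: forked wedge (clip lifter), 0.12 kg, starts lying on the blue mat. Yellow handle 59 mm long (x = -45 to +14), 16 mm wide (y), 26 mm high; steel fork ahead of it, pointing along +x. Origin: on the flat underside, below the place to grip the handle; z up.
- wedge_fork (a point): point in the fork's slot, 40 mm from the wedge's origin along +x, 12 mm above the underside: the rod stands here when the wedge is fully under a clip. Slot 19 mm wide from x = 28 to 76 mm, widening to 27 mm at the tips (x = 96 mm); prongs 33 mm over both, tops rising from 2.5 mm at the tips to 12 mm at x = 52 mm, then level. Slide it level, square to a clip's legs, a prong each side of the rod.
- rack: bath rack: fixed steel plate 90 (x) x 240 (y) x 10 mm with two upright 9 mm rods at y = -75 (rod 1) and +75 mm (rod 2). The parts lie on a bush 36 mm wide round each rod, undersides 22 mm above the bench; the clips' wire begins 48 mm above the bench, at least 12 mm clear of the part below. Origin: centre of its underside.
- rod1 (a point): middle of the groove of rod 1, on the rod's axis, 50 mm above the bench (clip1 sits here). Groove 6 mm thick at 48 to 51 mm height, a square shoulder below, its upper wall sloping out to the full 9 mm at 54.5 mm; plain 9 mm rod end from there to 65 mm; pointed tip at 68 mm. Axes are the rack's.
- rod2 (a point): middle of the groove of rod 2 (top plate, clip2), the same as rod1
- nest: assembly nest, fixed: grey base 96 (x) x 76 (y) mm, white L-shaped posts at its four corners enclosing a pocket of 68 (x) x 48 (y) mm. Posts reach 54 mm above the bench; their top 7 mm flare outwards by 4 mm. They leave the middle 40 mm of the long sides and 26 mm of the short sides open for fingers. Origin: centre of its underside.
- nest_floor (a point): centre of the nest's pocket floor, 6 mm above the bench; x along the pocket's 68 mm side, z up
- mat_top (a point): centre of the top of the blue mat (180 x 100 x 3 mm, fixed), x along its 180 mm side
- dish_in (a point): centre of the inner floor of the steel dish (fixed, open; inside 112 (x) x 142 (y) mm, floor 4 mm above the bench, rim 22 mm above the bench)
- oil_bottle: bystander: amber immersion-oil bottle with black cap, 34 mm wide, 75 mm tall, behind the rack
- sample_jar: bystander: clear jar with orange cap, 48 mm wide, 60 mm tall, behind the rack
- slide_box: bystander: blue slide box 90 x 110 x 36 mm, at the far left
There are look-alikes about, which are no part of the job. Of the things that look like the nest, the smallest one is meant. What is shaped like the spacer1 but pink is not meant.

How it is judged (in metres and radians):
On the way, in this order (a step that is already met when the one before it is completed fails the run):
1. a clip has been eased out of its groove onto its rod's end by the wedge under it (((horizontal distance between clip1 and rod1 below 0.006 m and height (world z) of clip1 between 0.055 and 0.08 m and distance between wedge_fork and clip1 below 0.035 m) or (horizontal distance between clip2 and rod2 below 0.006 m and height (world z) of clip2 between 0.055 and 0.08 m and distance between wedge_fork and clip2 below 0.035 m))), for 0.1 s.
2. the aluminium body lies flat and square on the floor of the nest (horizontal distance between body_plate and nest_floor below 0.004 m and angle between the x axis of body_plate and the x axis of nest_floor, either way round below 0.08 rad and angle between the z axis of body_plate and the z axis of nest_floor, either way round below 0.05 rad and z of body_plate in the frame of nest_floor between -0.003 and 0.002 m), for 0.2 s.
3. every spacer there is lies flat and square on the body in the nest (all of step 2 and horizontal distance between each of spacer1, spacer2, spacer3 and nest_floor below 0.004 m and angle between the x axis of each of spacer1, spacer2, spacer3 and the x axis of nest_floor, either way round below 0.08 rad and angle between the z axis of each of spacer1, spacer2, spacer3 and the z axis of nest_floor, either way round below 0.05 rad and z of spacer1 in the frame of nest_floor between 0.012 and 0.0325 m and z of spacer2 in the frame of nest_floor between 0.012 and 0.0325 m and z of spacer3 in the frame of nest_floor between 0.012 and 0.0325 m), for 0.2 s.
4. the top plate lies on top (all of step 2 and horizontal distance between top_plate and nest_floor below 0.004 m and angle between the x axis of top_plate and the x axis of nest_floor, either way round below 0.08 rad and angle between the z axis of top_plate and the z axis of nest_floor, either way round below 0.05 rad and z of top_plate in the frame of nest_floor between 0.02 and 0.0405 m and angle between top_plate's own z axis and vertical below 0.06 rad and z of each of spacer1, spacer2, spacer3, body_plate in the frame of top_plate below -0.006 m), for 0.2 s.
At the end, for the whole second after the job is handed in: Body on the nest floor, all spacers on it, top plate right way up on top: each within 4 mm of centre, 0.08 rad of square, 0.05 rad of level. Both clips wholly in the dish. Wedge flat on the mat, grip point and fork over it. All at rest (all of step 4 and horizontal distance between each of spacer1, spacer2, spacer3 and nest_floor below 0.004 m and angle between the x axis of each of spacer1, spacer2, spacer3 and the x axis of nest_floor, either way round below 0.08 rad and angle between the z axis of each of spacer1, spacer2, spacer3 and the z axis of nest_floor, either way round below 0.05 rad and z of spacer1 in the frame of nest_floor between 0.012 and 0.0325 m and z of spacer2 in the frame of nest_floor between 0.012 and 0.0325 m and z of spacer3 in the frame of nest_floor between 0.012 and 0.0325 m and x of clip1 in the frame of dish_in between -0.056 and 0.056 m and y of clip1 in the frame of dish_in between -0.071 and 0.071 m and z of each of clip1, clip1_tab, clip2, clip2_tab in the frame of dish_in below 0.028 m and x of clip1_tab in the frame of dish_in between -0.056 and 0.056 m and y of clip1_tab in the frame of dish_in between -0.071 and 0.071 m and x of clip2 in the frame of dish_in between -0.056 and 0.056 m and y of clip2 in the frame of dish_in between -0.071 and 0.071 m and x of clip2_tab in the frame of dish_in between -0.056 and 0.056 m and y of clip2_tab in the frame of dish_in between -0.071 and 0.071 m and x of wedge in the frame of mat_top between -0.09 and 0.09 m and y of wedge in the frame of mat_top between -0.05 and 0.05 m and x of wedge_fork in the frame of mat_top between -0.09 and 0.09 m and y of wedge_fork in the frame of mat_top between -0.05 and 0.05 m and angle between wedge's own z axis and vertical below 0.1 rad and z of wedge in the frame of mat_top below 0.004 m and linear speed of each of body_plate, spacer1, spacer2, spacer3, top_plate, clip1, clip2, wedge below 0.02 m/s); the robot touches nothing.
It fails at once if a clip is pulled out of its groove by the fingers instead of the wedge ((contact force between the fingers and clip1 above 0.3 N and distance between wedge_fork and clip1 above 0.075 m and ((horizontal distance between clip1 and rod1 below 0.006 m and height (world z) of clip1 between 0.0515 and 0.0542 m) or (horizontal distance between clip1 and rod1 between 0.005 and 0.01 m and height (world z) of clip1 between 0.0475 and 0.0515 m and angle between clip1's own z axis and vertical below 0.15 rad))) or (contact force between the fingers and clip2 above 0.3 N and distance between wedge_fork and clip2 above 0.075 m and ((horizontal distance between clip2 and rod2 below 0.006 m and height (world z) of clip2 between 0.0515 and 0.0542 m) or (horizontal distance between clip2 and rod2 between 0.005 and 0.01 m and height (world z) of clip2 between 0.0475 and 0.0515 m and angle between clip2's own z axis and vertical below 0.15 rad)))).
It fails at once if a part is dragged against a clip that is still in its groove ((contact force between body_plate and clip1 above 3 N and horizontal distance between clip1 and rod1 below 0.006 m and height (world z) of clip1 between 0.045 and 0.053 m) or (contact force between top_plate and clip2 above 3 N and horizontal distance between clip2 and rod2 below 0.006 m and height (world z) of clip2 between 0.045 and 0.053 m)).
It fails at once if a bystander is pushed away or knocked over ((distance of oil_bottle from where it was at the start of the episode above 0.03 m or angle between oil_bottle's own z axis and vertical above 0.5 rad) or (distance of sample_jar from where it was at the start of the episode above 0.03 m or angle between sample_jar's own z axis and vertical above 0.5 rad) or (distance of slide_box from where it was at the start of the episode above 0.03 m or angle between slide_box's own z axis and vertical above 0.5 rad)).
Of spacer1, spacer2, spacer3 only 1 to 3 are there at a start; the rules pass over those that are not, and their reading is None.
At some moment in a run one of spacer1, spacer2, spacer3, wedge may be knocked a few centimetres aside while the robot is not near it.
It also fails if it takes over 210 s, if anything falls off the work surface, if the arm or the gripper's body presses on something with over 40 N, if the wrist force passes 120 N, or if a joint passes its speed limit or range.

## Working session

There is one attempt and no reset: what is moved stays moved. The work goes in short steps, Python scripts to look and compute and a shell command to move; the robot and the scene stay as the last step left them, time stands still between calls to the robot, and variables do not carry over. Pictures are saved under pics/ and viewed, at most 14 in all, crops included, and the job is handed in when it is done.

```bash
ls; mkdir -p pics; python3 - <<'E'
from cell import ctrl, viewer, silhouettes
import cv2, numpy as np
s=ctrl.read_state(); print({k:np.round(v,3).tolist() for k,v in s.items()})
for n in("top","side"):
    p,d=viewer.get_image(n); cv2.imwrite(f"pics/{n}0.png",p[:,:,::-1]); m=viewer.camera_model(n); print(n,m)
E
```

```text
pics
{'clock': 0.0, 'qpos': [-1.302, 0.629, 0.038, 1.518, -0.027, 0.996, -0.02], 'qd': [-0.0, 0.001, 0.001, -0.0, -0.002, 0.0, 0.001], 'tau': [0.001, -56.341, 1.226, -19.344, 0.011, 0.01, 0.0], 'eef_pos': [213.365, 613.346, 249.377], 'tool_rot': [-3.14, 0.0, 2.807], 'force': [-0.054, 0.172, -0.167], 'torque': [0.041, 0.052, 0.01], 'gripper_force': 0.0, 'width': 85.356}
top {'fx': 460.4377412848043, 'fy': 460.4377412848043, 'cx': 327.74897088510767, 'cy': 195.37548573570774, 'dist': array([-0.02332009,  0.        ,  0.        ,  0.        ,  0.        ]), 'T': array([[-2.26426443e-02, -9.97845289e-01,  6.15799474e-02,
         4.48452462e+02],
       [-9.99569377e-01,  2.14457510e-02, -2.00284733e-02,
         5.33851432e+01],
       [ 1.86646895e-02, -6.20069272e-02, -9.97901183e-01,
         1.26551870e+03],
       [ 0.00000000e+00,  0.00000000e+00,  0.00000000e+00,
         1.00000000e+00]])}
side {'fx': 414.5392067052373, 'fy': 414.5392067052373, 'cx': 315.1702247585112, 'cy': 201.36307652872213, 'dist': array([-0.0514277,  0.       ,  0.       ,  0.       ,  0.       ]), 'T': array([[ 9.35644425e-01, -2.62386966e-01,  2.36056327e-01,
         2.55318117e+02],
       [-3.52648259e-01, -6.67620573e-01,  6.55684357e-01,
        -7.04347887e+02],
       [-1.44469687e-02, -6.96732266e-01, -7.17185774e-01,
         8.90620387e+02],
       [ 0.00000000e+00,  0.00000000e+00,  0.00000000e+00,
         1.00000000e+00]])}
```

View pics/top0.png

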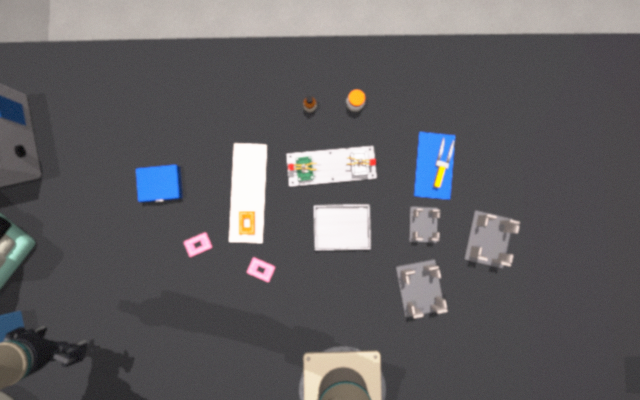

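View pics/side0.png

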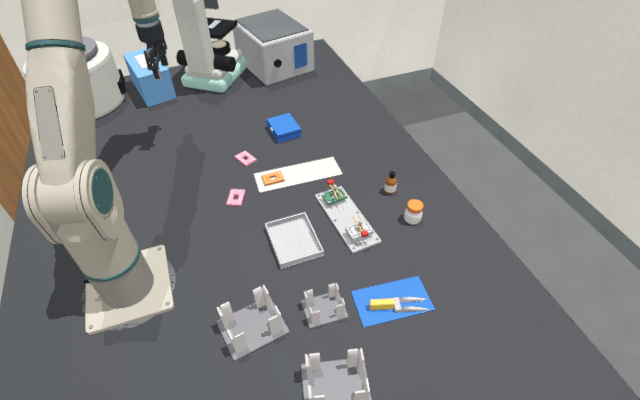

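The top view shows one orange spacer on the pad at (247,222). The two pink plates at (198,244) and (261,270) are decoys. Three nest-like things stand at (425,224), (492,240) and (421,290), and (425,224) looks smallest. The clip tabs are at (291,168) and (373,162), and the wedge is on the mat at (440,170), pointing away from the robot.

```bash
cat > h.py <<'E'
from cell import ctrl, viewer, silhouettes
import cv2, numpy as np
from scipy.optimize import minimize
from scipy.spatial.transform import Rotation as R
np.set_printoptions(precision=3,suppress=True)
def cam(n):
    m=viewer.camera_model(n); K=np.array([[m['fx'],0,m['cx']],[0,m['fy'],m['cy']],[0,0,1]]); return K,m['dist'],m['T']
def plane(n,uv,z):
    K,D,T=cam(n); q=cv2.undistortPoints(np.float64(uv).reshape(-1,1,2),K,D)[:,0]
    d=np.c_[q,np.ones(len(q))]@T[:3,:3].T; o=T[:3,3]; return (o+d*((z-o[2])/d[:,2])[:,None])[:,:2]
def proj(n,P):
    K,D,T=cam(n); Ti=np.linalg.inv(T); r,_=cv2.Rodrigues(Ti[:3,:3]); return cv2.projectPoints(np.float64(P),r,Ti[:3,3],K,D)[0][:,0]
def box(x0,x1,y0,y1,z0,z1): return np.array([[x,y,z] for x in(x0,x1) for y in(y0,y1) for z in(z0,z1)],float)
S=8
def hullmask(uv,off,shape):
    im=np.zeros(shape,np.uint8); h=cv2.convexHull(np.float32((uv-off+.5)*S)); cv2.fillPoly(im,[np.int32(h.round())],1); return im
def fit(obs,model,g):
    """obs: {cam: bool mask}; model Nx3 local pts (z world); g=(x,y,yaw). hull-vs-hull overlap"""
    dat={}
    for n,m in obs.items():
        v,u=np.nonzero(m); off=np.array([u.min()-15,v.min()-15]); sh=((v.max()-v.min()+30)*S,(u.max()-u.min()+30)*S)
        c=np.vstack([np.c_[u+a,v+b] for a in(-.5,.5) for b in(-.5,.5)]); h=cv2.convexHull(np.float32((c-off+.5)*S))
        im=np.zeros(sh,np.uint8); cv2.fillPoly(im,[np.int32(h.round())],1); dat[n]=(off,sh,im)
    def cost(p):
        c,s=np.cos(p[2]),np.sin(p[2]); P=np.c_[p[0]+c*model[:,0]-s*model[:,1],p[1]+s*model[:,0]+c*model[:,1],model[:,2]]; e=0
        for n,(off,sh,im) in dat.items():
            e+=np.count_nonzero(hullmask(proj(n,P),off,sh)!=im)/np.count_nonzero(im)
        return e/len(dat)
    g=np.array(g,float); best=None
    for k in range(2):
        r=minimize(cost,g,method='Nelder-Mead',options=dict(initial_simplex=g+np.array([[0,0,0],[8,0,0],[0,8,0],[0,0,.12]])/(1+k),xatol=.02,fatol=1e-5)); g=r.x
    return g,r.fun
def rect(n,m,z):
    v,u=np.nonzero(m); P=plane(n,np.c_[u,v],z); c,wh,a=cv2.minAreaRect(np.float32(P)); a=np.radians(a)
    if wh[0]<wh[1]: a+=np.pi/2; wh=wh[::-1]
    a=(a+np.pi/2)%np.pi-np.pi/2
    return np.array(c),np.array(wh),a
def go(x,y,z,yaw):
    """print tool-axes shift for a world target (tool down)"""
    s=ctrl.read_state(); Q=R.from_euler('xyz',s['tool_rot']); d=Q.inv().apply(np.array([x,y,z])-s['eef_pos'])
    t=(R.from_euler('xyz',[np.pi,0,yaw])); w=(Q.inv()*t).as_rotvec(); print('at',s['eef_pos'],s['tool_rot'],'-> xyz',d,'ang',w)
E
python3 - <<'E'
from h import *
import time
sp=np.load
Z=dict(body_plate=36,top_plate=30,spacer1=13,pad=5,clip1=50,clip2=50,wedge=29,rack=10,nest=54,mat_top=3,dish_in=22)
out={}
for n in("top","side"):
    viewer.get_image(n)
    for t,z in Z.items():
        if t.startswith('clip2') : continue
        try: r=silhouettes(n,t)
        except Exception as e: print(n,t,e); continue
        for i,o in enumerate(r):
            if o['score']<.3: continue
            out[f'{n}-{t}-{i}']=o['pixels']; c,wh,a=rect(n,o['pixels'],z); print(n,t,i,round(o['score'],2),np.round(o['xy']),o['pixels'].sum(),c.round(1),wh.round(1),round(a,3))
np.savez_compressed('m0.npz',**out)
E
```

```text
top top_plate 0 0.78 [306. 170.] 361 [599.  90.] [66.5 47. ] 0.092
top spacer1 0 0.78 [246. 230.] 315 [455.6 251.3] [59.5 43.5] -0.022
top spacer1 1 0.75 [195. 239.] 363 [400.5 382.9] [66.9 44.9] -1.178
top spacer1 2 0.69 [260. 267.] 309 [329.9 214.5] [60.3 41.8] 1.088
top pad 0 0.69 [246. 190.] 2876 [538.7 247.8] [270.6  90.8] -0.059
top clip1 0 0.68 [372. 159.] 43 [610.  -88.2] [16.2 16. ] -0.028
top clip1 1 0.44 [291. 164.] 55 [602.2 122.1] [21.2 18.7] 1.55
top wedge 0 0.77 [442. 165.] 282 [ 602.8 -282.9] [122.8  33.7] -0.27
top rack 0 0.95 [331. 168.] 2089 [607.1  16.8] [241.6  93.3] -1.514
top nest 0 0.96 [490. 239.] 2246 [ 396.2 -402.3] [136.3 127.1] -0.25
top nest 1 0.75 [421. 287.] 2152 [ 272.5 -208.7] [138.6 112.5] 0.165
top nest 2 0.59 [423. 226.] 993 [ 441. -222.] [92.2 77. ] -0.037
top mat_top 0 0.71 [353. 101.] 276 [791.3 -54. ] [56.9 44.7] -0.028
top mat_top 1 0.57 [431. 167.] 1960 [ 604.1 -268.2] [179.9 103. ] -0.12
top dish_in 0 0.98 [344. 228.] 2558 [439.1  -8. ] [150.9 123.9] 1.55
side body_plate 0 0.59 [355. 231.] 310 [609.6 -67.5] [70.4 55.4] 0.052
side top_plate 
[... 602 characters left out ...]
wedge 0 0.68 [389. 185.] 201 [781.   77.6] [99.9 32.9] 1.075
side wedge 1 0.63 [394. 303.] 598 [ 601.  -300.3] [136.6  37. ] -0.375
side rack 0 0.57 [345. 218.] 1468 [605.1  11.9] [253.8  94.7] -1.518
side nest 0 0.88 [335. 377.] 2909 [ 393.4 -410.6] [133.8 104.5] -0.267
side nest 1 0.84 [324. 308.] 1278 [ 431.8 -252.3] [94.3 92.9] -0.086
side nest 2 0.58 [252. 324.] 3054 [ 265.1 -231.3] [139.5 136.5] -1.444
side mat_top 0 0.58 [384. 299.] 1928 [ 602.8 -273.6] [179.4  98.3] -0.115
side mat_top 1 0.39 [294. 236.] 2249 [441.8  -6.3] [175.8 128.6] 1.558
side dish_in 0 0.69 [294. 237.] 2202 [437.4 -20.4] [167.2 127. ] -1.562
side dish_in 1 0.69 [346. 218.] 1388 [601.6   0.5] [245.2  93.1] -1.503
```

```bash
python3 - <<'E'
from h import *
M=np.load('m0.npz')
def f(t,keys,model,g):
    for kk in [keys[:1],keys[1:],keys]:
        r,e=fit({k.split('-')[0]:M[k] for k in kk},model,g); print(t,[k[:3] for k in kk],r,round(e,3))
pl=lambda z0,z1:box(-32,32,-22,22,z0,z1)
f('rack',['top-rack-0','side-rack-0'],box(-45,45,-120,120,0,10),[606,14,.056])
f('mat',['top-mat_top-1','side-mat_top-0'],box(-90,90,-50,50,0,3),[603,-270,-.12])
f('spacer',['top-spacer1-0','side-spacer1-1'],pl(5,13),[456,247,-.02])
f('pad',['top-pad-0','side-pad-0'],box(-135,135,-45,45,0,5),[538,243,-.05])
f('top_plate',['top-top_plate-0','side-top_plate-0'],pl(22,30),[599,85,.07])
w=np.vstack([box(-45,14,-8,8,3,29),box(14,28,-16.5,16.5,3,15),box(28,96,-16.5,16.5,3,5.5)])
f('wedge',['top-wedge-0','side-wedge-1'],w,[590,-280,-.27])
a=cv2.imread('pics/top0.png'); b=cv2.imread('pics/side0.png')
c=[cv2.resize(a[185:265,385:465],(400,300)),cv2.resize(a[145:190,280:382],(400,300)),cv2.resize(b[280:330,290:360],(400,300)),cv2.resize(b[175:250,310:385],(400,300))]
c=[cv2.resize(x,(400,300),interpolation=cv2.INTER_CUBIC) for x in (a[194:254,385:465],a[135:195,290:370],b[275:335,285:365],b[178:253,305:405])]
cv2.imwrite('pics/crop1.png',np.vstack([np.hstack(c[:2]),np.hstack(c[2:])]))
for n,im in(('top',a),('side',b)):
    hsv=cv2.cvtColor(im,cv2.COLOR_BGR2HSV); m=((hsv[...,0]<5)|(hsv[...,0]>172))&(hsv[...,1]>170)&(hsv[...,2]>90)
    k,l,s,ce=cv2.connectedComponentsWithStats(m.astype(np.uint8))
    for i in range(1,k):
        if s[i,4]>6: print(n,'red',ce[i].round(1),s[i,4],plane(n,[ce[i]],54 if n=='side' else 56))
E
```

```text
rack ['top'] [608.099  17.392   0.063] 0.055
rack ['sid'] [606.44   11.753   0.076] 0.063
rack ['top', 'sid'] [606.79   16.181   0.072] 0.067
mat ['top'] [ 603.839 -269.656   -0.116] 0.051
mat ['sid'] [ 603.399 -272.954   -0.121] 0.027
mat ['top', 'sid'] [ 603.605 -271.762   -0.127] 0.056
spacer ['top'] [455.841 251.607  -0.014] 0.052
spacer ['sid'] [457.557 246.253  -0.041] 0.115
spacer ['top', 'sid'] [456.54  250.751  -0.025] 0.143
pad ['top'] [538.606 247.576  -0.06 ] 0.034
pad ['sid'] [538.407 242.286  -0.051] 0.047
pad ['top', 'sid'] [538.257 245.742  -0.059] 0.068
top_plate ['top'] [600.32   91.206   0.085] 0.109
top_plate ['sid'] [600.83   86.97    0.028] 0.125
top_plate ['top', 'sid'] [600.411  88.304   0.052] 0.145
wedge ['top'] [ 584.487 -281.274   -0.323] 0.268
wedge ['sid'] [ 585.232 -282.973   -0.321] 0.05Traceback (most recent call last):
  File "<stdin>", line 13, in <module>
  File "<stdin>", line 5, in f
  File "h.py", line 31, in fit
    r=minimize(cost,g,method='Nelder-Mead',options=dict(initial_simplex=g+np.array([[0,0,0],[8,0,0],[0,8,0],[0,0,.12]])/(1+k),xatol=.02,fatol=1e-5)); g=r.x
    res = _minimize_neldermead(fun, x0, args, callback, bounds=bounds,
                               **options)
    fxr = func(xr)
    fx = function(np.copy(x), *(wrapper_args + args))
  File "h.py", line 27, in cost
    e+=np.count_nonzero(hullmask(proj(n,P),off,sh)!=im)/np.count_nonzero(im)
                                 ~~~~^^^^^
  File "h.py", line 12, in proj
    K,D,T=cam(n); Ti=np.linalg.inv(T); r,_=cv2.Rodrigues(Ti[:3,:3]); return cv2.projectPoints(np.float64(P),r,Ti[:3,3],K,D)[0][:,0]
          ~~~^^^
  File "h.py", line 7, in cam
    m=viewer.camera_model(n); K=np.array([[m['fx'],0,m['cx']],[0,m['fy'],m['cy']],[0,0,1]]); return K,m['dist'],m['T']
ValueError: time passes only in moves, steps and waits
```

```bash
python3 - <<'E'
import re,pickle
from cell import viewer
pickle.dump({n:viewer.camera_model(n) for n in('top','side')},open('cam.pkl','wb'))
s=open('h.py').read().replace("m=viewer.camera_model(n)","m=CAM[n]").replace("np.set_print","import pickle; CAM=pickle.load(open('cam.pkl','rb'))\nnp.set_print")
open('h.py','w').write(s)
E
python3 - <<'E'
from h import *
a=cv2.imread('pics/top0.png'); b=cv2.imread('pics/side0.png')
c=[cv2.resize(x,(400,300),interpolation=cv2.INTER_CUBIC) for x in (a[194:254,385:465],a[135:195,290:370],b[275:335,285:365],b[178:253,305:405])]
cv2.imwrite('pics/crop1.png',np.vstack([np.hstack(c[:2]),np.hstack(c[2:])]))
for n,im in(('top',a),('side',b)):
    hsv=cv2.cvtColor(im,cv2.COLOR_BGR2HSV); m=((hsv[...,0]<5)|(hsv[...,0]>172))&(hsv[...,1]>170)&(hsv[...,2]>90)
    k,l,s,ce=cv2.connectedComponentsWithStats(m.astype(np.uint8))
    for i in range(1,k):
        if s[i,4]>6: print(n,'red',ce[i].round(1),s[i,4],plane(n,[ce[i]],53))
E
```

```text
top red [372.7 161.8] 23 [[610.105 -92.497]]
top red [290.9 166.6] 14 [[601.524 124.93 ]]
side red [329.6 182.4] 8 [[598.183 118.861]]
side red [364.1 234.4] 11 [[607.578 -97.755]]
```

View pics/crop1.png

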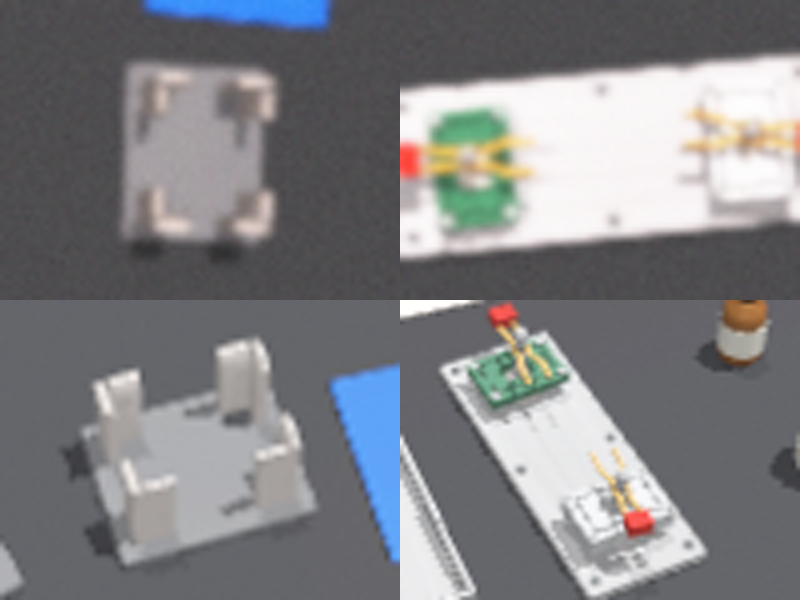

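The nest at (425,224) has a footprint of about 92 x 77 mm, against about 137 x 113 mm or more for the other two, and the crop confirms its four L-posts. So that is the one meant. Orange spacer (247,222) is the real one, the pink ones are not. Moving towards the wedge first.

```bash
python3 -m creep '[{"jaw":1,"xyz":[-645,-723,0],"angular":[0,0,1.5]},{"jaw":1,"xyz":[-645,-723,0],"angular":[0,0,1.5]},{"jaw":1,"xyz":[-645,-723,0],"angular":[0,0,1.5]},{"jaw":1,"xyz":[-645,-723,0],"angular":[0,0,1.5]},{"jaw":1,"xyz":[-645,-723,0],"angular":[0,0,1.5]},{"jaw":1,"xyz":[-645,-723,0],"angular":[0,0,1.5]},{"jaw":1,"xyz":[-645,-723,0],"angular":[0,0,1.5]},{"jaw":1,"xyz":[-645,-723,0],"angular":[0,0,1.5]},{"jaw":1,"xyz":[-645,-723,0],"angular":[0,0,1.5]},{"jaw":1,"xyz":[-645,-723,0],"angular":[0,0,1.5]},{"jaw":1,"xyz":[-645,-723,0],"angular":[0,0,1.5]},{"jaw":1,"xyz":[-645,-723,0],"angular":[0,0,1.5]}]'; python3 -c "
from h import *
go(585,-282,120,-.32); print(ctrl.read_state()['qpos'])"
```

```text
clock: 2.7
eef_pos: [502.1, -80.4, 250.5]
tool_rot: [3.141, -0.001, 1.307]
force: [1.5, 0.5, -0.2]
width: 85.5
gripper_force: 0.0
at [502.084 -80.412 250.54 ] [ 3.141 -0.001  1.307] -> xyz [-173.121  132.466  130.519] ang [ 0.    -0.001  1.627]
[-0.236  0.465  0.491  1.916 -0.292  0.829  0.147]
```

```bash
python3 -m creep '[{"jaw":1,"xyz":[-173,132,100],"angular":[0,0,1.627]},{"jaw":1,"xyz":[-173,132,100],"angular":[0,0,1.627]},{"jaw":1,"xyz":[-173,132,100],"angular":[0,0,1.627]},{"jaw":1,"xyz":[-173,132,100],"angular":[0,0,1.627]},{"jaw":1,"xyz":[-173,132,100],"angular":[0,0,1.627]},{"jaw":1,"xyz":[-173,132,100],"angular":[0,0,1.627]},{"jaw":1,"xyz":[-173,132,100],"angular":[0,0,1.627]},{"jaw":1,"xyz":[-173,132,100],"angular":[0,0,1.627]},{"jaw":1,"xyz":[-173,132,100],"angular":[0,0,1.627]},{"jaw":1,"xyz":[-173,132,100],"angular":[0,0,1.627]},{"jaw":1,"xyz":[-173,132,100],"angular":[0,0,1.627]},{"jaw":1,"xyz":[-173,132,100],"angular":[0,0,1.627]}]'; python3 -c "
from h import *
go(585,-282,25,-.32); print(ctrl.read_state()['qpos'])
p,d=viewer.get_image('side'); q=proj('side',[[585,-282,29]])[0]; print(q)
x,y=340,230
cv2.imwrite('pics/side1.png',cv2.resize(p[y:y+110,x:x+130,::-1],(780,660))[:600])
"
```

```text
clock: 4.2
eef_pos: [583.5, -280.2, 150.4]
tool_rot: [-3.141, -0.0, -0.319]
force: [0.4, -0.2, 0.2]
width: 85.2
gripper_force: 0.0
at [ 583.547 -280.163  150.369] [-3.141 -0.    -0.319] -> xyz [  1.933   1.334 125.369] ang [-0.    -0.     0.001]
[-0.039  0.891  0.824  1.63  -0.764  0.971 -0.836]
[388.129 299.723]
```

View pics/side1.png

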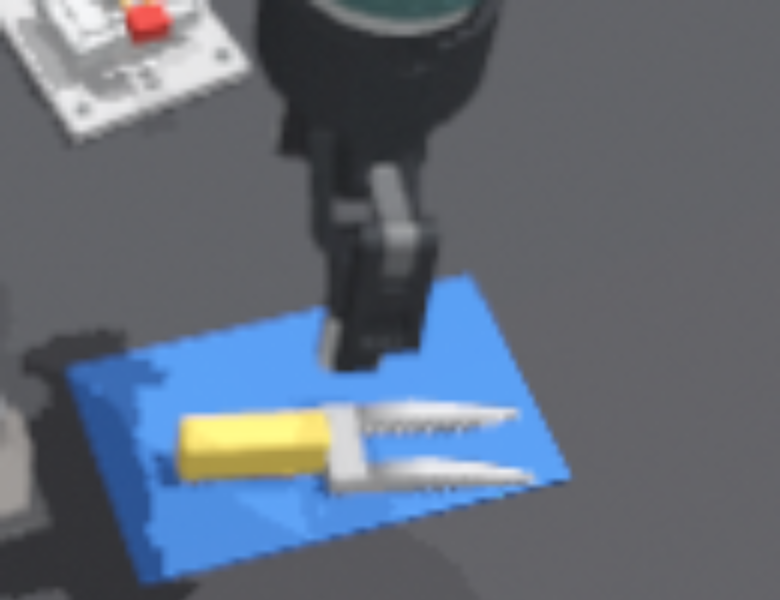

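The crop shows the wedge's handle at about (370–395, 300–310) px full frame, with the fingers straight above it, so I can descend and grip.

```bash
python3 -m creep '[{"jaw":1,"xyz":[2,1,60],"angular":[0,0,0]},{"jaw":1,"xyz":[2,1,110],"angular":[0,0,0]},{"jaw":1,"xyz":[2,1,124],"angular":[0,0,0]},{"jaw":1,"xyz":[2,1,124],"angular":[0,0,0]},{"jaw":-1,"xyz":[2,1,124],"angular":[0,0,0]},{"jaw":-1,"xyz":[2,1,124],"angular":[0,0,0]},{"jaw":-1,"xyz":[2,1,124],"angular":[0,0,0]},{"jaw":-1,"xyz":[2,1,124],"angular":[0,0,0]},{"jaw":-1,"xyz":[2,1,124],"angular":[0,0,0]},{"jaw":-1,"xyz":[2,1,124],"angular":[0,0,0]}]' && python3 -m creep '[{"jaw":-1,"xyz":[0,0,-60],"angular":[0,0,0]},{"jaw":-1,"xyz":[0,0,-100],"angular":[0,0,0]},{"jaw":-1,"xyz":[0,0,-100],"angular":[0,0,0]}]'; python3 - <<'E'
from h import *
s=ctrl.read_state(); e=s['eef_pos']; z=e[2]-24
w=np.vstack([box(-45,14,-8,8,z,z+26),box(14,28,-16.5,16.5,z,z+12),box(28,96,-16.5,16.5,z,z+2.5)])
for n in('side','top'):
    p,d=viewer.get_image(n); cv2.imwrite(f'pics/{n}2.png',p[:,:,::-1])
    r=silhouettes(n,'wedge'); 
    for o in r[:2]: print(n,o['score'],o['xy'],o['pixels'].sum())
    q=proj(n,[[*e[:2],z+20]])[0]
    o=min(r,key=lambda o:np.hypot(*(np.array(o['xy'])-q))); print(q,fit({n:o['pixels']},w,[e[0],e[1],s['tool_rot'][2]]))
go(612-150,-58,150,-.05)
E
```

```text
clock: 5.5
eef_pos: [585.5, -282.0, 27.1]
tool_rot: [3.142, -0.001, -0.32]
force: [-0.3, 1.0, 5.5]
width: 14.7
gripper_force: 60.3
clock: 5.88
eef_pos: [586.5, -283.1, 129.4]
tool_rot: [3.14, -0.006, -0.32]
force: [0.5, -0.1, -1.4]
width: 14.5
gripper_force: 59.4
side 0.59 [406.8, 283.0] 524
side 0.24 [326.2, 309.9] 1219
[394.024 276.831] (array([ 585.547, -284.045,   -0.294]), np.float64(0.06869138154760927))Traceback (most recent call last):
  File "<stdin>", line 9, in <module>
ValueError: min() iterable argument is empty
```

```bash
python3 - <<'E'
from h import *
uv={'rod1':{'side':(359.3,222.5),'top':(360.4,161)},'rod2':{'side':(335.5,188),'top':(304,166)}}
for k,v in uv.items(): print(k,{n:plane(n,[q],66)[0] for n,q in v.items()})
go(612-150,-60,110,-.05)
E
```

```text
rod1 {'side': array([607.724, -65.828]), 'top': array([611.085, -58.507])}
rod2 {'side': array([599.677,  78.156]), 'top': array([600.871,  89.758])}
at [ 584.256 -280.688  124.509] [-3.141  0.003 -0.32 ] -> xyz [-185.441 -170.995   15.251] ang [-0.001  0.003 -0.27 ]
```

View pics/top2.png

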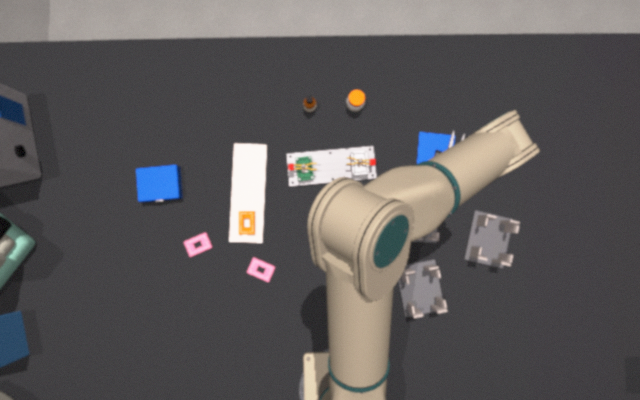

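```bash
python3 -m creep '[{"jaw":-1,"xyz":[-185,-171,10],"angular":[0,0,-0.27]},{"jaw":-1,"xyz":[-185,-171,10],"angular":[0,0,-0.27]},{"jaw":-1,"xyz":[-185,-171,10],"angular":[0,0,-0.27]},{"jaw":-1,"xyz":[-185,-171,10],"angular":[0,0,-0.27]},{"jaw":-1,"xyz":[-185,-171,10],"angular":[0,0,-0.27]},{"jaw":-1,"xyz":[-185,-171,10],"angular":[0,0,-0.27]},{"jaw":-1,"xyz":[-185,-171,10],"angular":[0,0,-0.27]},{"jaw":-1,"xyz":[-185,-171,10],"angular":[0,0,-0.27]},{"jaw":-1,"xyz":[-185,-171,10],"angular":[0,0,-0.27]},{"jaw":-1,"xyz":[-185,-171,10],"angular":[0,0,-0.27]}]'; python3 - <<'E'
from h import *
go(495,-60,67,-.05)
E
```

```text
clock: 7.32
eef_pos: [463.4, -61.6, 116.3]
tool_rot: [3.141, -0.0, -0.051]
force: [-0.6, 0.8, -1.2]
width: 15.0
gripper_force: 59.4
at [463.355 -61.583 116.276] [ 3.141 -0.    -0.051] -> xyz [31.522 -3.196 49.277] ang [ 0.    -0.    -0.001]
```

```bash
python3 -m creep '[{"jaw":-1,"xyz":[32,-2,30],"angular":[0,0,0]},{"jaw":-1,"xyz":[32,-2,49],"angular":[0,0,0]},{"jaw":-1,"xyz":[32,-2,49],"angular":[0,0,0]},{"jaw":-1,"xyz":[32,-2,49],"angular":[0,0,0]},{"jaw":-1,"xyz":[32,-2,49],"angular":[0,0,0]}]'; python3 - <<'E'
from h import *
p,d=viewer.get_image('side'); x,y=310,190
a=cv2.resize(p[y:y+70,x:x+90,::-1],(600,467),interpolation=cv2.INTER_CUBIC)
cv2.imwrite('pics/side3.png',a); cv2.imwrite('pics/side3f.png',p[:,:,::-1])
print(ctrl.read_state()['eef_pos'])
E
```

```text
clock: 7.95
eef_pos: [495.6, -60.9, 68.1]
tool_rot: [3.142, -0.001, -0.05]
force: [0.2, -0.4, -1.3]
width: 15.1
gripper_force: 59.4
[495.632 -60.859  68.074]
```

View pics/side3.png

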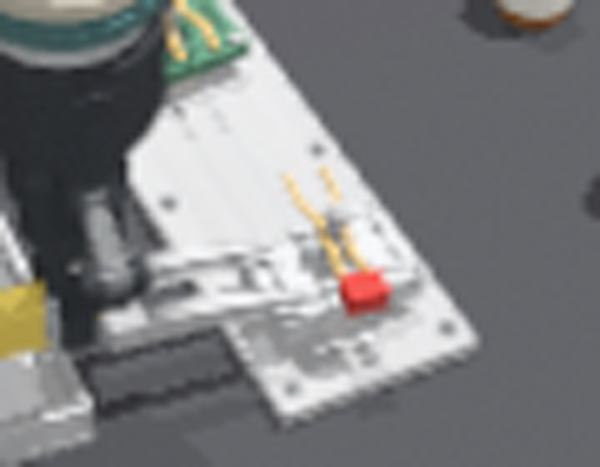

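```bash
python3 - <<'E'
from h import *
s=ctrl.read_state(); e=s['eef_pos']; y=s['tool_rot'][2]; c,sn=np.cos(y),np.sin(y)
W=lambda a,b,z:[e[0]+c*a-sn*b,e[1]+sn*a+c*b,z]
P=dict(tipL=W(96,15,45),tipR=W(96,-15,45),bL=W(28,13,44+12),bR=W(28,-13,56),rodtip=[611,-60.5,68],rodgr=[611,-60.5,50],tab=[609,-94,56])
for k,v in P.items(): print(k,((proj('side',[v])[0]-[310,190]+.5)*600/90).round())
im=cv2.imread('pics/side3f.png')[205:245,335:385]
cv2.imwrite('pics/z.png',cv2.resize(im,(750,600),interpolation=cv2.INTER_LANCZOS4))
E
```

```text
tipL [278. 239.]
tipR [306. 293.]
bL [121. 265.]
bR [142. 314.]
rodtip [334. 205.]
rodgr [331. 235.]
tab [364. 286.]
```

View pics/z.png

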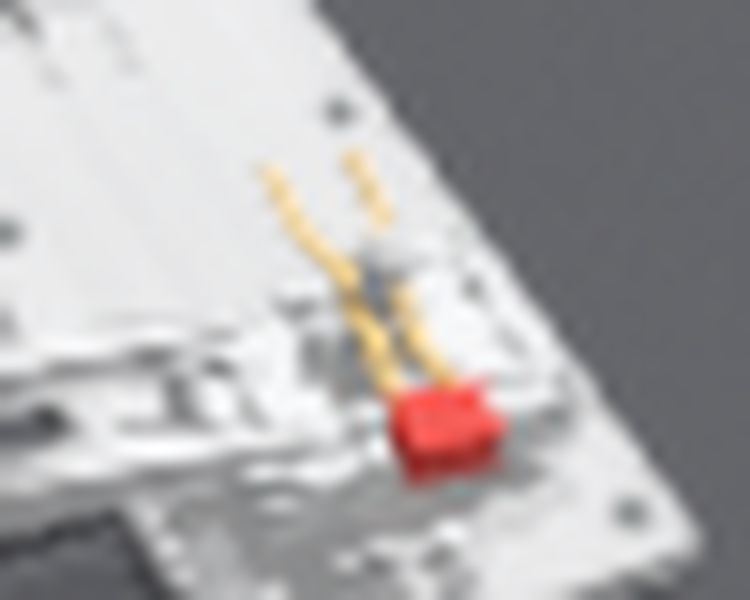

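```bash
python3 - <<'E'
from h import *
f=lambda x,y:(335+x/15-.5,205+y/15-.5)
t=plane('side',[f(448,418)],55)[0]; e=plane('side',[f(268,170),f(352,158)],51); r=plane('side',[f(376,292)],52)[0]
print(t,e,r); m=e.mean(0)-t; print(np.arctan2(m[1],m[0])-np.pi/2)
g=lambda x,y:(290+(x-400)/5-.5,135+y/5-.5)
t=plane('top',[g(372.7*5-1450+400+2.5,134+2.5)],53)[0]; e=plane('top',[g(690,112),g(688,148)],51); m=e.mean(0)-t; print(t,e,np.arctan2(m[1],m[0])-np.pi/2)
t=plane('top',[(290.9,166.6)],53)[0]; e=plane('top',[g(528,142),g(526,174)],51); m=e.mean(0)-t; print(t,e,np.arctan2(m[1],m[0])+np.pi/2)
E
```

```text
[610.308 -93.336] [[606.722 -25.351]
 [622.167 -28.246]] [612.174 -59.987]
-0.06208549788451778
[610.061 -92.392] [[624.778 -25.844]
 [605.532 -24.289]] -0.07552988491424739
[601.636 124.815] [[610.453  60.621]
 [593.397  62.037]] 0.004553289431505014
```

```bash
python3 -m creep '[{"jaw":-1,"xyz":[-6,-9,1.5],"angular":[0,0,0.02]},{"jaw":-1,"xyz":[-6,-9,1.5],"angular":[0,0,0.02]},{"jaw":-1,"xyz":[-6,-9,1.5],"angular":[0,0,0.02]}]'; python3 -c "
from h import *
go(572,-57.2,66.8,-.07)"
```

```text
clock: 8.38
eef_pos: [489.8, -51.3, 65.9]
tool_rot: [3.142, -0.0, -0.07]
force: [-0.4, 0.0, -1.2]
width: 14.7
gripper_force: 59.4
at [489.841 -51.298  65.879] [ 3.142 -0.    -0.07 ] -> xyz [82.371  0.162 -0.908] ang [ 0. -0.  0.]
```

```bash
python3 -m creep '[{"jaw":-1,"xyz":[10,0,0],"angular":[0,0,0]},{"jaw":-1,"xyz":[18,0,0],"angular":[0,0,0]},{"jaw":-1,"xyz":[25,0,0],"angular":[0,0,0]},{"jaw":-1,"xyz":[32,0,0],"angular":[0,0,0]},{"jaw":-1,"xyz":[39,0,0],"angular":[0,0,0]},{"jaw":-1,"xyz":[46,0,0],"angular":[0,0,0]},{"jaw":-1,"xyz":[53,0,0],"angular":[0,0,0]},{"jaw":-1,"xyz":[60,0,0],"angular":[0,0,0]}]'; python3 -m creep '[{"jaw":-1,"xyz":[6,0,-0.5],"angular":[0,0,0]},{"jaw":-1,"xyz":[12,0,-0.5],"angular":[0,0,0]},{"jaw":-1,"xyz":[18,0,-0.5],"angular":[0,0,0]},{"jaw":-1,"xyz":[22,0,-0.5],"angular":[0,0,0]},{"jaw":-1,"xyz":[22,0,-0.5],"angular":[0,0,0]}]';python3 - <<'E'
from h import *
p,d=viewer.get_image('side'); im=p[205:245,335:385,::-1]
cv2.imwrite('pics/z2.png',cv2.resize(im,(600,480),interpolation=cv2.INTER_LANCZOS4))
E
```

```text
clock: 9.38
eef_pos: [548.7, -55.4, 65.2]
tool_rot: [-3.141, 0.003, -0.07]
force: [-3.5, 0.4, -5.2]
width: 14.7
gripper_force: 59.0
clock: 10.0
eef_pos: [572.9, -57.5, 66.8]
tool_rot: [3.141, -0.002, -0.07]
force: [-0.5, 0.5, -1.4]
width: 14.7
gripper_force: 59.4
```

View pics/z2.png

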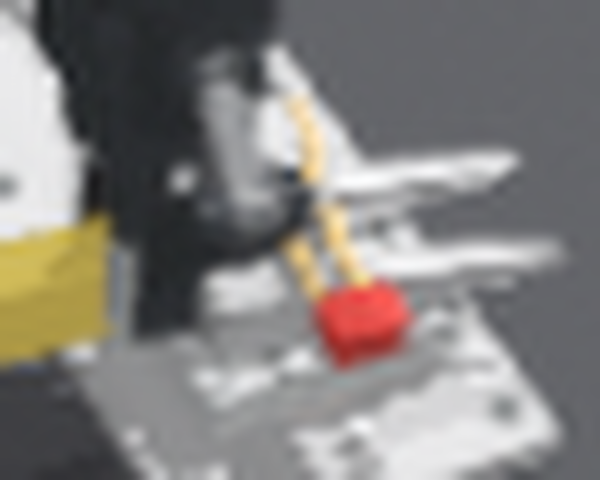

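The tab moved up about 1.2 px from (365,232.8) to (365,231.7), and both prongs show beyond the rod, so clip 1 is riding on the fork. I'll lift it a little further, drop off it and withdraw.

```bash
python3 -m creep '[{"jaw":-1,"xyz":[0,0,-2],"angular":[0,0,0]},{"jaw":-1,"xyz":[0,0,-4],"angular":[0,0,0]},{"jaw":-1,"xyz":[0,0,-4],"angular":[0,0,0]},{"jaw":-1,"xyz":[0,0,-4],"angular":[0,0,0]},{"jaw":-1,"xyz":[0,0,0],"angular":[0,0,0]},{"jaw":-1,"xyz":[0,0,1],"angular":[0,0,0]},{"jaw":-1,"xyz":[-40,0,1],"angular":[0,0,0]},{"jaw":-1,"xyz":[-80,0,1],"angular":[0,0,0]},{"jaw":-1,"xyz":[-100,0,0],"angular":[0,0,0]},{"jaw":-1,"xyz":[-100,0,0],"angular":[0,0,0]}]';python3 - <<'E'
from h import *
p,d=viewer.get_image('side'); cv2.imwrite('pics/s4.png',p[:,:,::-1])
hsv=cv2.cvtColor(p,cv2.COLOR_RGB2HSV); m=((hsv[...,0]<5)|(hsv[...,0]>172))&(hsv[...,1]>170)&(hsv[...,2]>90)
k,l,s,ce=cv2.connectedComponentsWithStats(m.astype(np.uint8))
for i in range(1,k):
    if s[i,4]>6: print('red',ce[i].round(1),s[i,4],plane('side',[ce[i]],53),plane('side',[ce[i]],62), d[l==i].mean())
# rod2 from side: expected pixel
print(proj('side',[[602,91,50]]))
go(602-40-82,91,67,0)
E
```

```text
clock: 11.3
eef_pos: [470.6, -50.1, 66.4]
tool_rot: [-3.141, 0.001, -0.071]
force: [1.3, -0.4, -1.1]
width: 14.7
gripper_force: 59.4
red [329.6 182.4] 8 [[598.183 118.861]] [[594.499 110.016]] 1217.6973
red [364.5 231.6] 11 [[612.665 -89.784]] [[608.826 -96.387]] 1070.5148
[[334.426 188.901]]
at [472.37  -50.371  66.471] [-3.141 -0.001 -0.071] -> xyz [  -2.383 -141.557   -0.511] ang [-0.    -0.001 -0.071]
```

```bash
python3 -m creep '[{"jaw":-1,"xyz":[-2,-140,0],"angular":[0,0,-0.07]},{"jaw":-1,"xyz":[-2,-140,0],"angular":[0,0,-0.07]},{"jaw":-1,"xyz":[-2,-140,0],"angular":[0,0,-0.07]},{"jaw":-1,"xyz":[-2,-140,0],"angular":[0,0,-0.07]},{"jaw":-1,"xyz":[-2,-140,0],"angular":[0,0,-0.07]},{"jaw":-1,"xyz":[-2,-140,0],"angular":[0,0,-0.07]}]';python3 - <<'E'
from h import *
go(561.5,89.6,66.5,0)
p,d=viewer.get_image('side'); im=p[165:205,300:360,::-1]
cv2.imwrite('pics/z3.png',cv2.resize(im,(780,520),interpolation=cv2.INTER_LANCZOS4))
E
```

```text
clock: 12.1
eef_pos: [480.0, 87.5, 66.5]
tool_rot: [3.141, -0.0, -0.004]
force: [-0.1, 0.2, -0.4]
width: 14.7
gripper_force: 59.6
at [480.017  87.48   66.479] [ 3.141 -0.    -0.004] -> xyz [81.475 -2.415  0.01 ] ang [ 0.001 -0.    -0.004]
```

View pics/z3.png

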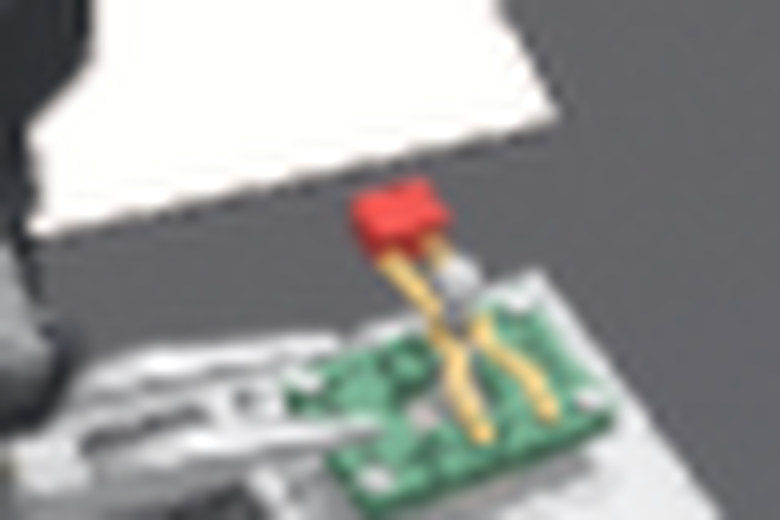

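```bash
python3 - <<'E'
from h import *
e=np.array([480,87.5]); sc=lambda P:((proj('side',P)-[300,165]+.5)*13).round()
print(sc([[576,102.5,45],[576,72.5,45],[601.5,89.6,68],[601.5,89.6,48],[601.5,89.6,45.5],[576,87.5,45],[602,124,56]]))
f=lambda x,y:(300+x/13-.5,165+y/13-.5)
t=plane('side',[f(403,215)],54)[0]; en=plane('side',[f(483,432),f(550,412)],51); r=plane('side',[f(458,275)],67)[0]; m=t-en.mean(0)
print(t,en,r,np.arctan2(m[1],m[0])-np.pi/2, plane('side',[f(452,320)],51),'tips',plane('side',[f(340,345),f(380,425)],45))
E
```

```text
[[327. 330.]
 [377. 418.]
 [456. 263.]
 [454. 328.]
 [454. 336.]
 [352. 373.]
 [399. 204.]]
[602.339 122.269] [[593.668  54.39 ]
 [609.744  54.706]] [600.937  86.976] -0.009348313767193028 [[600.823  89.393]] tips [[576.872  96.826]
 [575.772  70.135]]
```

```bash
python3 -m creep '[{"jaw":-1,"xyz":[4,-3,0],"angular":[0,0,0]},{"jaw":-1,"xyz":[12,-3,0],"angular":[0,0,0]},{"jaw":-1,"xyz":[20,-3,0],"angular":[0,0,0]},{"jaw":-1,"xyz":[27,-3,0],"angular":[0,0,0]},{"jaw":-1,"xyz":[34,-3,0],"angular":[0,0,0]},{"jaw":-1,"xyz":[41,-3,0],"angular":[0,0,0]},{"jaw":-1,"xyz":[48,-3,0],"angular":[0,0,0]},{"jaw":-1,"xyz":[55,-3,0],"angular":[0,0,0]},{"jaw":-1,"xyz":[62,-3,0],"angular":[0,0,0]},{"jaw":-1,"xyz":[69,-3,0],"angular":[0,0,0]},{"jaw":-1,"xyz":[76,-3,0],"angular":[0,0,0]},{"jaw":-1,"xyz":[82,-3,0],"angular":[0,0,0]}]'; python3 - <<'E'
from h import *
p,d=viewer.get_image('side'); im=p[165:205,300:360,::-1]
cv2.imwrite('pics/z4.png',cv2.resize(im,(780,520),interpolation=cv2.INTER_LANCZOS4))
E
```

```text
clock: 13.65
eef_pos: [564.0, 92.2, 67.1]
tool_rot: [3.141, -0.004, -0.0]
force: [-0.3, -0.2, -0.7]
width: 14.9
gripper_force: 59.5
```

View pics/z4.png

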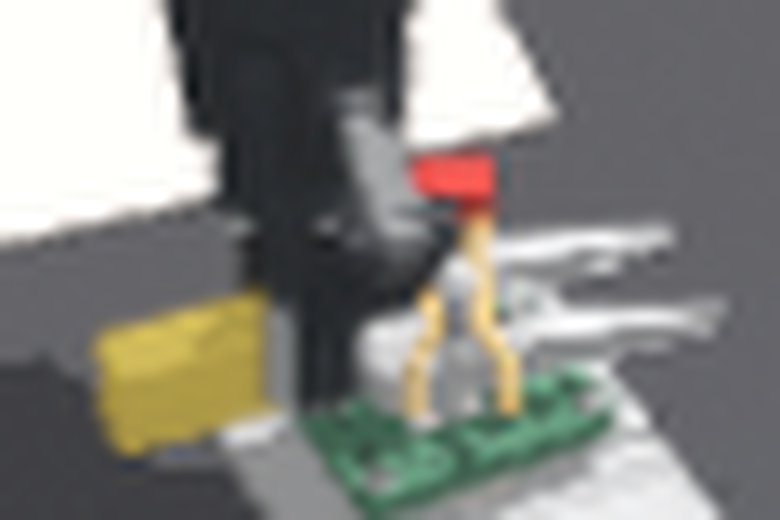

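```bash
python3 - <<'E'
from h import *
f=lambda x,y:(300+x/13-.5,165+y/13-.5)
for z in (50,57,62): print(z,'tab',plane('side',[f(455,172)],z+5),'ends',plane('side',[f(412,415),f(512,410)],z))
p,d=viewer.get_image('side')
K,D,T=cam('side')
hsv=cv2.cvtColor(p,cv2.COLOR_RGB2HSV)
def w(m):
    v,u=np.nonzero(m); q=cv2.undistortPoints(np.float64(np.c_[u,v]).reshape(-1,1,2),K,D)[:,0]; P=np.c_[q,np.ones(len(q))]*d[v,u][:,None]; return np.c_[u,v,P@T[:3,:3].T+T[:3,3]]
roi=np.zeros(d.shape,bool); roi[165:205,325:345]=1
red=((hsv[...,0]<5)|(hsv[...,0]>172))&(hsv[...,1]>150)&roi; print('red',w(red).round()[::3])
brass=(hsv[...,0]>12)&(hsv[...,0]<28)&(hsv[...,1]>70)&roi; a=w(brass); print(a[np.argsort(a[:,1])].round())
E
```

```text
50 tab [[618.411 130.259]] ends [[581.581  65.853]
 [602.636  59.239]]
57 tab [[615.369 123.268]] ends [[578.864  59.439]
 [599.744  52.88 ]]
62 tab [[613.197 118.274]] ends [[576.924  54.858]
 [597.678  48.339]]
red [[332. 177. 609. 128.  63.]
 [335. 177. 617. 125.  63.]
 [333. 178. 610. 122.  64.]
 [336. 178. 618. 119.  64.]
 [334. 179. 611. 117.  64.]
 [337. 179. 619. 114.  64.]]
[[335. 182. 576.  30. 140.]
 [336. 182. 614. 109.  58.]
 [337. 182. 617. 109.  57.]
 [335. 183. 576.  28. 138.]
 [336. 183. 613. 107.  56.]
 [336. 184. 611. 101.  58.]
 [337. 186. 610.  91.  59.]
 [332. 187. 573.  42. 112.]
 [337. 187. 608.  87.  59.]
 [332. 188. 576.  49. 100.]
 [333. 188. 596.  87.  59.]
 [336. 188. 603.  83.  61.]
 [337. 188. 606.  82.  60.]
 [333. 189. 595.  86.  57.]
 [336. 189. 603.  83.  56.]
 [337. 189. 605.  79.  59.]
 [333. 190. 594.  83.  55.]
 [337. 190. 604.  78.  57.]
 [332. 191. 589.  78.  58.]
 [337. 191. 603.  75.  55.]
 [338. 191. 605.  72.  58.]
 [332. 192. 587.  73.  59.]
 [338. 192. 604.  69.  57.]
 [339. 192. 606.  66.  59.]
 [331. 193. 584.  72.  57.]
 [338. 193. 605.  71.  51.]
 [339. 193. 605.  65.  56.]
 [331. 194. 582.  69.  56.]
 [332. 194. 584.  65.  60.]
 [338. 194. 606.  72.  45.]
 [339. 194. 603.  59.  58.]
 [331. 195. 580.  64.  58.]
 [332. 195. 584.  67.  54.]
 [338. 195. 611.  85.  27.]
 [339. 195. 602.  57.  56.]
 [331. 196. 579.  62.  57.]
 [338. 196. 608.  76.  32.]
 [339. 196. 601.  55.  55.]]
```

Depth shows the clip level at z≈57–58, centred on rod 2, only turned about 0.3 rad. It's eased out, so I'll lift a bit more, drop and withdraw, then carry the wedge back to the mat.

```bash
python3 -m creep '[{"jaw":-1,"xyz":[0,0,-2],"angular":[0,0,0]},{"jaw":-1,"xyz":[0,0,-4],"angular":[0,0,0]},{"jaw":-1,"xyz":[0,0,-4],"angular":[0,0,0]},{"jaw":-1,"xyz":[0,0,-4],"angular":[0,0,0]},{"jaw":-1,"xyz":[0,0,0],"angular":[0,0,0]},{"jaw":-1,"xyz":[0,0,1],"angular":[0,0,0]},{"jaw":-1,"xyz":[-40,0,1],"angular":[0,0,0]},{"jaw":-1,"xyz":[-80,0,1],"angular":[0,0,0]},{"jaw":-1,"xyz":[-110,0,0],"angular":[0,0,0]},{"jaw":-1,"xyz":[-110,0,-50],"angular":[0,0,0]},{"jaw":-1,"xyz":[-110,0,-50],"angular":[0,0,0]}]';python3 - <<'E'
from h import *
go(583,-265,115,-.2)
E
```

```text
clock: 15.12
eef_pos: [453.3, 92.5, 118.5]
tool_rot: [-3.141, -0.005, -0.0]
force: [-0.3, 0.6, -0.6]
width: 14.7
gripper_force: 59.6
at [453.322  92.499 118.543] [-3.141 -0.005 -0.   ] -> xyz [129.728 357.476   3.949] ang [-0.001 -0.005  0.2  ]
```

```bash
python3 -m creep '[{"jaw":-1,"xyz":[130,358,0],"angular":[0,0,0.12]},{"jaw":-1,"xyz":[130,358,0],"angular":[0,0,0.12]},{"jaw":-1,"xyz":[130,358,0],"angular":[0,0,0.12]},{"jaw":-1,"xyz":[130,358,0],"angular":[0,0,0.12]},{"jaw":-1,"xyz":[130,358,0],"angular":[0,0,0.12]},{"jaw":-1,"xyz":[130,358,0],"angular":[0,0,0.12]},{"jaw":-1,"xyz":[130,358,0],"angular":[0,0,0.12]},{"jaw":-1,"xyz":[130,358,0],"angular":[0,0,0.12]},{"jaw":-1,"xyz":[130,358,0],"angular":[0,0,0.12]},{"jaw":-1,"xyz":[130,358,0],"angular":[0,0,0.12]},{"jaw":-1,"xyz":[130,358,0],"angular":[0,0,0.12]},{"jaw":-1,"xyz":[130,358,0],"angular":[0,0,0.12]}]';python3 - <<'E'
from h import *
go(583,-268,28,-.12)
E
```

```text
clock: 16.62
eef_pos: [581.8, -265.0, 116.4]
tool_rot: [-3.141, -0.0, -0.12]
force: [0.3, -0.6, -1.3]
width: 15.0
gripper_force: 59.6
at [ 581.759 -264.953  116.417] [-3.141 -0.    -0.12 ] -> xyz [ 1.583  2.89  88.417] ang [-0. -0.  0.]
```

Lower to just over the mat, release, rise and look at the clips.

```bash
python3 -m creep '[{"jaw":-1,"xyz":[2,3,50],"angular":[0,0,0]},{"jaw":-1,"xyz":[2,3,80],"angular":[0,0,0]},{"jaw":-1,"xyz":[2,3,87],"angular":[0,0,0]},{"jaw":-1,"xyz":[2,3,89],"angular":[0,0,0]},{"jaw":-1,"xyz":[2,3,89],"angular":[0,0,0]},{"jaw":0,"xyz":[2,3,89],"angular":[0,0,0]},{"jaw":0,"xyz":[2,3,89],"angular":[0,0,0]},{"jaw":0,"xyz":[2,3,89],"angular":[0,0,0]}]'; python3 -m creep '[{"jaw":0,"xyz":[0,0,-60],"angular":[0,0,0]},{"jaw":0,"xyz":[0,0,-120],"angular":[0,0,0]},{"jaw":0,"xyz":[0,0,-140],"angular":[0,0,0]},{"jaw":0,"xyz":[0,0,-140],"angular":[0,0,0]}]'; cat >> h.py <<'E'
def cloud(n):
    p,d=viewer.get_image(n); K,D,T=cam(n); v,u=np.mgrid[:400,:640]; q=cv2.undistortPoints(np.float64(np.c_[u.ravel(),v.ravel()]).reshape(-1,1,2),K,D)[:,0]
    P=(np.c_[q,np.ones(len(q))]*d.ravel()[:,None])@T[:3,:3].T+T[:3,3]
    return p,P.reshape(400,640,3),cv2.cvtColor(p,cv2.COLOR_RGB2HSV)
def clips(n):
    p,P,h=cloud(n); red=((h[...,0]<5)|(h[...,0]>172))&(h[...,1]>150)&(h[...,2]>80); br=(h[...,0]>12)&(h[...,0]<28)&(h[...,1]>70)
    k,l,s,c=cv2.connectedComponentsWithStats(red.astype(np.uint8))
    for i in range(1,k):
        if s[i,4]<6: continue
        Q=P[l==i]; t=Q[Q[:,2]>Q[:,2].max()-4].mean(0); dd=np.hypot(P[...,0]-t[0],P[...,1]-t[1]); b=P[br&(dd<75)&(P[...,2]>8)&(P[...,2]<80)]
        b=b[b[:,2]<t[2]+3]
        f=b[np.hypot(b[:,0]-t[0],b[:,1]-t[1])>50] if len(b) else b
        m=f.mean(0)-t if len(f) else np.full(3,np.nan); print(n,'tab',c[i].round(1),t.round(1),'nb',len(b),len(f),'clip yaw',round(np.arctan2(m[1],m[0]),3),'brass z',np.median(b[:,2]).round(1) if len(b) else None)
    return p,P,h
E
python3 - <<'E'
from h import *
p,_,_=clips('side'); cv2.imwrite('pics/s5.png',p[:,:,::-1]); clips('top')
E
```

```text
clock: 17.62
eef_pos: [583.5, -268.8, 27.7]
tool_rot: [3.141, -0.001, -0.12]
force: [-0.0, 0.6, -0.1]
width: 42.7
gripper_force: 0.0
clock: 18.12
eef_pos: [583.9, -268.9, 168.5]
tool_rot: [3.141, -0.003, -0.12]
force: [0.2, 0.3, -1.0]
width: 42.8
gripper_force: 0.0
side tab [334.4 177.9] [613.3 118.4  67.6] nb 46 10 clip yaw -1.957 brass z 60.6
side tab [364.5 230.6] [608.1 -95.3  67.3] nb 30 10 clip yaw 1.447 brass z 61.1
top tab [291.3 161.1] [614.6 122.5  70.7] nb 97 23 clip yaw -1.998 brass z 61.8
top tab [373.4 160.8] [ 448.5   53.4 1265.5] nb 0 0 clip yaw nan brass z None
```

```bash
python3 -c "
from h import *
go(608.3,-95.2,120,1.47)"
```

```text
at [ 582.587 -267.663  165.672] [-3.14   0.002 -0.12 ] -> xyz [   4.998 -174.227   45.944] ang [-0.003  0.    -1.59 ]
```

```bash
python3 -m creep '[{"jaw":0,"xyz":[5,-174,20],"angular":[0,0,-1.59]},{"jaw":0,"xyz":[5,-174,20],"angular":[0,0,-1.59]},{"jaw":0,"xyz":[5,-174,20],"angular":[0,0,-1.59]},{"jaw":0,"xyz":[5,-174,20],"angular":[0,0,-1.59]},{"jaw":0,"xyz":[5,-174,20],"angular":[0,0,-1.59]},{"jaw":0,"xyz":[5,-174,46],"angular":[0,0,-1.59]},{"jaw":0,"xyz":[5,-174,46],"angular":[0,0,-1.59]},{"jaw":0,"xyz":[5,-174,46],"angular":[0,0,-1.59]},{"jaw":0,"xyz":[5,-174,46],"angular":[0,0,-1.59]},{"jaw":0,"xyz":[5,-174,46],"angular":[0,0,-1.59]},{"jaw":0,"xyz":[5,-174,46],"angular":[0,0,-1.59]}]'; python3 -c "
from h import *
go(608.3,-95.2,69.5,1.47)
p,P,h=cloud('side'); cv2.imwrite('pics/s6.png',cv2.resize(p[190:260,320:410,::-1],(600,467)))"
```

```text
clock: 19.6
eef_pos: [608.4, -96.3, 120.1]
tool_rot: [-3.139, -0.0, 1.468]
force: [0.2, 0.9, 0.6]
width: 42.8
gripper_force: 0.0
at [608.364 -96.316 120.104] [-3.139 -0.     1.468] -> xyz [ 1.091 -0.071 50.604] ang [-0.002 -0.    -0.002]
```

View pics/s6.png

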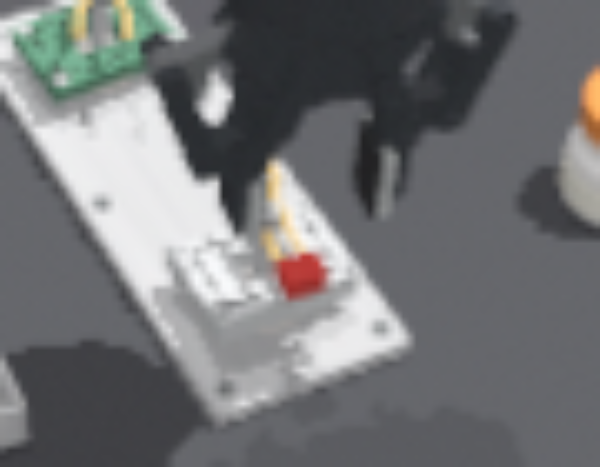

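```bash
python3 -m creep '[{"jaw":0,"xyz":[1,0,35],"angular":[0,0,0]},{"jaw":0,"xyz":[1,0,50],"angular":[0,0,0]},{"jaw":0,"xyz":[1,0,50],"angular":[0,0,0]},{"jaw":-1,"xyz":[1,0,50],"angular":[0,0,0]},{"jaw":-1,"xyz":[1,0,50],"angular":[0,0,0]},{"jaw":-1,"xyz":[1,0,50],"angular":[0,0,0]},{"jaw":-1,"xyz":[1,0,50],"angular":[0,0,0]},{"jaw":-1,"xyz":[1,0,40],"angular":[0,0,0]},{"jaw":-1,"xyz":[1,0,20],"angular":[0,0,0]},{"jaw":-1,"xyz":[1,0,-10],"angular":[0,0,0]},{"jaw":-1,"xyz":[1,0,-10],"angular":[0,0,0]}]'; python3 -c "
from h import *
go(422,-43,80,1.55)
clips('side')"
```

```text
clock: 21.02
eef_pos: [611.3, -96.1, 134.9]
tool_rot: [3.135, 0.0, 1.47]
force: [0.2, 0.2, -0.7]
width: 16.3
gripper_force: 59.2
at [611.261 -96.105 134.94 ] [3.135 0.    1.47 ] -> xyz [  33.773 -193.988   53.727] ang [ 0.006  0.001 -0.08 ]
side tab [334.4 178.1] [612.4 117.7  67.7] nb 47 12 clip yaw -1.945 brass z 61.2
side tab [368.8 214.4] [ 603.3 -107.2  150.3] nb 0 0 clip yaw nan brass z None
```

```bash
python3 -m creep '[{"jaw":-1,"xyz":[34,-194,0],"angular":[0,0,-0.08]},{"jaw":-1,"xyz":[34,-194,0],"angular":[0,0,-0.08]},{"jaw":-1,"xyz":[34,-194,0],"angular":[0,0,-0.08]},{"jaw":-1,"xyz":[34,-194,40],"angular":[0,0,-0.08]},{"jaw":-1,"xyz":[34,-194,80],"angular":[0,0,-0.08]},{"jaw":-1,"xyz":[34,-194,100],"angular":[0,0,-0.08]},{"jaw":-1,"xyz":[34,-194,106],"angular":[0,0,-0.08]},{"jaw":-1,"xyz":[34,-194,106],"angular":[0,0,-0.08]},{"jaw":-1,"xyz":[34,-194,106],"angular":[0,0,-0.08]},{"jaw":-0.3,"xyz":[34,-194,106],"angular":[0,0,-0.08]},{"jaw":-0.3,"xyz":[34,-194,106],"angular":[0,0,-0.08]},{"jaw":-0.3,"xyz":[34,-194,106],"angular":[0,0,-0.08]}]';python3 -m creep '[{"jaw":-0.3,"xyz":[0,0,-50],"angular":[0,0,0]},{"jaw":-0.3,"xyz":[0,0,-90],"angular":[0,0,0]},{"jaw":-0.3,"xyz":[0,0,-90],"angular":[0,0,0]}]'; python3 -c "
from h import *
go(613,119.3,110,-1.95)
clips('side')"
```

```text
clock: 22.58
eef_pos: [424.0, -42.5, 30.1]
tool_rot: [-3.133, -0.001, 1.549]
force: [-1.1, 0.1, 0.2]
width: 29.9
gripper_force: 0.0
clock: 22.95
eef_pos: [426.1, -42.8, 121.9]
tool_rot: [-3.138, -0.0, 1.55]
force: [-0.6, -0.3, -0.5]
width: 29.8
gripper_force: 0.0
at [426.09  -42.759 121.902] [-3.138 -0.     1.55 ] -> xyz [165.847 183.602  11.189] ang [-0.001 -0.006 -2.783]
side tab [334.4 178. ] [611.9 117.   68.5] nb 47 11 clip yaw -1.934 brass z 61.0
side tab [290.7 248.4] [ 255.3 -704.3  890.6] nb 0 0 clip yaw nan brass z None
```

```bash
python3 -m creep '[{"jaw":0,"xyz":[166.5,184,5],"angular":[0,0,0.36]},{"jaw":0,"xyz":[166.5,184,5],"angular":[0,0,0.36]},{"jaw":0,"xyz":[166.5,184,5],"angular":[0,0,0.36]},{"jaw":0,"xyz":[166.5,184,5],"angular":[0,0,0.36]},{"jaw":0,"xyz":[166.5,184,5],"angular":[0,0,0.36]},{"jaw":0,"xyz":[166.5,184,5],"angular":[0,0,0.36]},{"jaw":0,"xyz":[166.5,184,5],"angular":[0,0,0.36]},{"jaw":0,"xyz":[166.5,184,30],"angular":[0,0,0.36]},{"jaw":0,"xyz":[166.5,184,53],"angular":[0,0,0.36]},{"jaw":0,"xyz":[166.5,184,53],"angular":[0,0,0.36]},{"jaw":0,"xyz":[166.5,184,53],"angular":[0,0,0.36]}]';python3 -m creep '[{"jaw":-1,"xyz":[0,0,0],"angular":[0,0,0]},{"jaw":-1,"xyz":[0,0,0],"angular":[0,0,0]},{"jaw":-1,"xyz":[0,0,0],"angular":[0,0,0]},{"jaw":-1,"xyz":[0,0,0],"angular":[0,0,0]},{"jaw":-1,"xyz":[0,0,-10],"angular":[0,0,0]},{"jaw":-1,"xyz":[0,0,-30],"angular":[0,0,0]},{"jaw":-1,"xyz":[0,0,-60],"angular":[0,0,0]},{"jaw":-1,"xyz":[0,0,-60],"angular":[0,0,0]}]'; python3 -c "
from h import *
go(462,23,27,1.55)
p,P,h=clips('side'); cv2.imwrite('pics/s7.png',p[160:310,240:440,::-1].repeat(3,0).repeat(3,1))"
```

```text
clock: 24.38
eef_pos: [611.8, 119.5, 65.7]
tool_rot: [-3.134, 0.003, 1.189]
force: [0.1, 0.8, 0.6]
width: 43.2
gripper_force: 0.0
clock: 25.38
eef_pos: [614.0, 119.6, 128.8]
tool_rot: [-3.138, -0.0, 1.19]
force: [0.1, -0.3, -0.4]
width: 16.2
gripper_force: 58.7
at [614.037 119.56  128.807] [-3.138 -0.     1.19 ] -> xyz [-146.193 -104.823  102.193] ang [-0.004 -0.001 -0.36 ]
side tab [335.5 161.7] [615.5 116.5 130.3] nb 0 0 clip yaw nan brass z None
side tab [290.8 248.4] [422.7 -42.1  14.9] nb 9 3 clip yaw 1.611 brass z 8.4
```

View pics/s7.png

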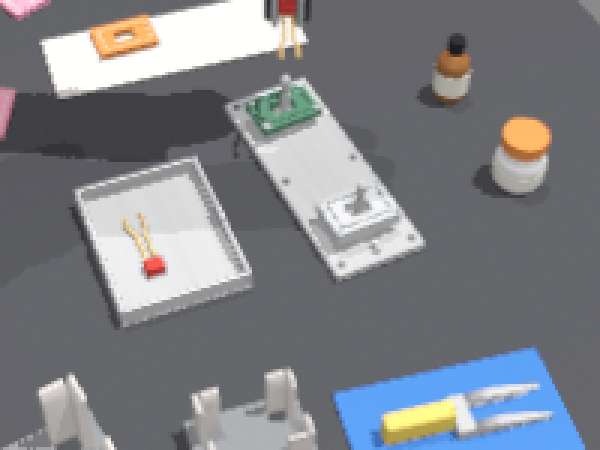

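Clip 1 lies in the dish (tab at px (291,248)), clip 2 is held, and the wedge is flat on the mat. I'll put clip 2 in the dish next.

```bash
python3 -m creep '[{"jaw":-1,"xyz":[-146,-105,0],"angular":[0,0,-0.36]},{"jaw":-1,"xyz":[-146,-105,0],"angular":[0,0,-0.36]},{"jaw":-1,"xyz":[-146,-105,0],"angular":[0,0,-0.36]},{"jaw":-1,"xyz":[-146,-105,40],"angular":[0,0,-0.36]},{"jaw":-1,"xyz":[-146,-105,80],"angular":[0,0,-0.36]},{"jaw":-1,"xyz":[-146,-105,100],"angular":[0,0,-0.36]},{"jaw":-1,"xyz":[-146,-105,101],"angular":[0,0,-0.36]},{"jaw":-1,"xyz":[-146,-105,101],"angular":[0,0,-0.36]},{"jaw":-1,"xyz":[-146,-105,101],"angular":[0,0,-0.36]},{"jaw":-0.3,"xyz":[-146,-105,101],"angular":[0,0,-0.36]},{"jaw":-0.3,"xyz":[-146,-105,101],"angular":[0,0,-0.36]},{"jaw":-0.3,"xyz":[-146,-105,101],"angular":[0,0,-0.36]}]';python3 -m creep '[{"jaw":-0.3,"xyz":[0,0,-50],"angular":[0,0,0]},{"jaw":-0.3,"xyz":[0,0,-100],"angular":[0,0,0]},{"jaw":1,"xyz":[-60,60,-120],"angular":[0,0,0]},{"jaw":1,"xyz":[-60,60,-120],"angular":[0,0,0]}]'; python3 - <<'E'
from h import *
p,P,h=clips('side'); cv2.imwrite('pics/s8.png',p[:,:,::-1])
# body from side depth: plate top points near z 36
def plate(zt,c,tol=3.5):
    m=(abs(P[...,2]-zt)<tol)&(np.hypot(P[...,0]-c[0],P[...,1]-c[1])<50); c2,wh,a=cv2.minAreaRect(np.float32(P[m][:,:2])); a=np.radians(a)
    if wh[0]<wh[1]: a+=np.pi/2;wh=wh[::-1]
    print(m.sum(),c2,wh,(a+np.pi/2)%np.pi-np.pi/2,np.median(P[m][:,2])); return m
mb=plate(36,(612,-63)); mt=plate(30,(602,86))
pl=lambda z0,z1:box(-32,32,-22,22,z0,z1)
for t,z,g in(('body_plate',22,(612,-62,.05)),('top_plate',22,(600,88,.05))):
    r=silhouettes('side',t); q=proj('side',[[*g[:2],36]])[0]
    if not r: print('none',t);continue
    o=min(r,key=lambda o:np.hypot(*(np.array(o['xy'])-q))); print(t,o['score'],o['xy'],q,fit({'side':o['pixels']},pl(22,36 if t[0]=='b' else 30),g))
n=(P[...,2]>50)&(P[...,2]<58)&(np.hypot(P[...,0]-436,P[...,1]+225)<75); print('nest posts',n.sum(),cv2.minAreaRect(np.float32(P[n][:,:2])))
n=(P[...,2]>19)&(P[...,2]<25)&(np.hypot(P[...,0]-436,P[...,1]+12)<110); print('dish rim',cv2.minAreaRect(np.float32(P[n][:,:2])))
E
```

```text
clock: 26.92
eef_pos: [459.6, 23.6, 25.6]
tool_rot: [-3.133, -0.001, 1.55]
force: [0.0, -0.3, 0.8]
width: 29.8
gripper_force: 0.0
clock: 27.42
eef_pos: [522.1, -39.8, 146.9]
tool_rot: [-3.138, 0.002, 1.55]
force: [-0.8, 0.4, -0.5]
width: 65.3
gripper_force: 0.0
side tab [296.  227.4] [ 255.3 -704.3  890.6] nb 0 0 clip yaw nan brass z None
side tab [290.8 248.4] [421.6 -41.1  16.1] nb 31 7 clip yaw 1.014 brass z 9.6
254 (612.029541015625, -63.54783630371094) (64.97572326660156, 46.49720001220703) 0.05954871057665967 35.257490252582045
124 (599.1987915039062, 86.19242858886719) (63.624237060546875, 47.172203063964844) 0.09197608821757508 29.232741366611833
none body_plate
top_plate 0.59 [329.0, 196.7] [334.097 193.172] (array([599.846,  84.644,   0.097]), np.float64(0.2060330108138873))
nest posts 87 ((441.0179748535156, -235.7711639404297), (61.44266128540039, 80.38958740234375), 86.9549331665039)
dish rim ((439.5860290527344, -12.78997802734375), (153.20941162109375, 120.12177276611328), 89.49730682373047)
```

```bash
python3 -c "
from h import *
go(612.5,-62.2,110,.06)"; python3 - <<'E'
from h import *
for n in('side','top'):
    p,P,h=cloud(n)
    for lo,hi in((4,9),(51,57)):
        m=(P[...,2]>lo)&(P[...,2]<hi)&(abs(P[...,0]-436)<62)&(abs(P[...,1]+225)<52)
        print(n,lo,m.sum(),cv2.minAreaRect(np.float32(P[m][:,:2])) if m.sum()>5 else '')
    m=(abs(P[...,2]-36)<3.5)&(np.hypot(P[...,0]-612,P[...,1]+62)<50); print(n,'body',m.sum(),cv2.minAreaRect(np.float32(P[m][:,:2])) if m.sum()>5 else '')
    q=proj(n,[[436,-225,30]])[0].astype(int); c=p[q[1]-30:q[1]+30,q[0]-40:q[0]+40,::-1]; cv2.imwrite(f'pics/n_{n}.png',cv2.resize(c,(400,300),interpolation=cv2.INTER_CUBIC)); print(q)
cv2.imwrite('pics/n.png',np.hstack([cv2.imread('pics/n_top.png'),cv2.imread('pics/n_side.png')]))
E
```

```text
at [519.529 -38.524 145.112] [-3.133 -0.001  1.548] -> xyz [-21.611  93.766  34.321] ang [-0.007  0.006  1.488]
side 4 646 ((433.73638916015625, -228.0878143310547), (92.35963439941406, 114.21565246582031), 88.37230682373047)
side 51 72 ((441.2458190917969, -236.06591796875), (60.734493255615234, 80.95018005371094), 86.12041473388672)
side body 250 ((611.5938110351562, -63.44417953491211), (65.41165161132812, 47.65914535522461), 5.750085353851318)
[320 299]
top 4 591 ((435.6094970703125, -224.62884521484375), (122.73523712158203, 101.71623229980469), 1.212579607963562)
top 51 65 ((440.9343566894531, -231.28176879882812), (60.9775505065918, 80.20084381103516), 86.51246643066406)
top body 47 ((633.7927856445312, -42.47079849243164), (16.942617416381836, 36.11040115356445), 49.02931594848633)
[422 226]
```

View pics/n.png

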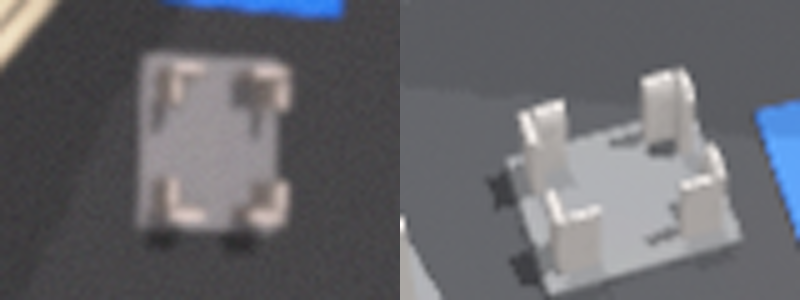

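```bash
python3 -m creep '[{"jaw":1,"xyz":[-22,94,0],"angular":[0,0,1.49]},{"jaw":1,"xyz":[-22,94,0],"angular":[0,0,1.49]},{"jaw":1,"xyz":[-22,94,0],"angular":[0,0,1.49]},{"jaw":1,"xyz":[-22,94,0],"angular":[0,0,1.49]},{"jaw":1,"xyz":[-22,94,0],"angular":[0,0,1.49]},{"jaw":1,"xyz":[-22,94,0],"angular":[0,0,1.49]},{"jaw":1,"xyz":[-22,94,20],"angular":[0,0,1.49]},{"jaw":1,"xyz":[-22,94,40],"angular":[0,0,1.49]},{"jaw":1,"xyz":[-22,94,50],"angular":[0,0,1.49]},{"jaw":1,"xyz":[-22,94,50],"angular":[0,0,1.49]}]'; python3 -c "
from h import *
go(612.5,-62,40,.06)"
```

```text
clock: 28.92
eef_pos: [611.5, -60.9, 93.3]
tool_rot: [-3.139, 0.011, 0.063]
force: [-0.2, -0.1, 1.0]
width: 85.5
gripper_force: 0.0
at [611.502 -60.92   93.282] [-3.139  0.011  0.063] -> xyz [ 1.493  1.282 53.266] ang [-0.003  0.011  0.003]
```

```bash
python3 -m creep '[{"jaw":1,"xyz":[1,1,30],"angular":[0,0,0]},{"jaw":1,"xyz":[1,1,54],"angular":[0,0,0]},{"jaw":1,"xyz":[1,1,54],"angular":[0,0,0]},{"jaw":-1,"xyz":[1,1,54],"angular":[0,0,0]},{"jaw":-1,"xyz":[1,1,54],"angular":[0,0,0]},{"jaw":-1,"xyz":[1,1,54],"angular":[0,0,0]},{"jaw":-1,"xyz":[1,1,54],"angular":[0,0,0]},{"jaw":-1,"xyz":[1,1,54],"angular":[0,0,0]}]'; python3 -m creep '[{"jaw":-1,"xyz":[0,0,-10],"angular":[0,0,0]},{"jaw":-1,"xyz":[0,0,-40],"angular":[0,0,0]},{"jaw":-1,"xyz":[0,0,-80],"angular":[0,0,0]},{"jaw":-1,"xyz":[0,0,-80],"angular":[0,0,0]}]';python3 -c "
from h import *
go(442,-234,115,-.065)
p,P,h=cloud('side'); cv2.imwrite('pics/s9.png',p[150:290,280:440,::-1].repeat(4,0).repeat(4,1))"
```

```text
clock: 29.92
eef_pos: [613.7, -62.5, 41.6]
tool_rot: [-3.14, 0.007, 0.06]
force: [-1.1, 0.6, 5.7]
width: 42.5
gripper_force: 61.3
clock: 30.42
eef_pos: [615.5, -63.9, 123.7]
tool_rot: [3.141, 0.003, 0.06]
force: [-0.1, 0.8, -1.2]
width: 42.6
gripper_force: 61.3
at [615.496 -63.918 123.725] [3.141 0.003 0.06 ] -> xyz [-183.311  159.416    9.404] ang [0.001 0.003 0.125]
```

View pics/s9.png

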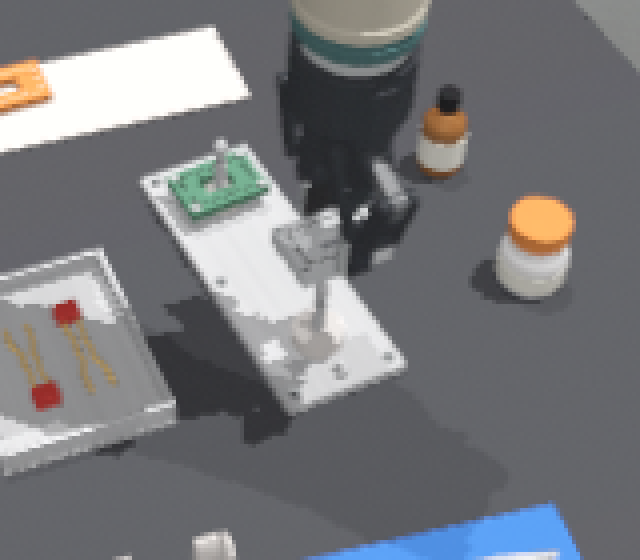

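The body is off its rod and in the fingers (crop (310,245)), and both clips lie in the dish. Next I'll carry it over the nest and compare the two in the picture.

```bash
python3 -m creep '[{"jaw":-1,"xyz":[-183,159,0],"angular":[0,0,0.125]},{"jaw":-1,"xyz":[-183,159,0],"angular":[0,0,0.125]},{"jaw":-1,"xyz":[-183,159,0],"angular":[0,0,0.125]},{"jaw":-1,"xyz":[-183,159,0],"angular":[0,0,0.125]},{"jaw":-1,"xyz":[-183,159,0],"angular":[0,0,0.125]},{"jaw":-1,"xyz":[-183,159,0],"angular":[0,0,0.125]},{"jaw":-1,"xyz":[-183,159,10],"angular":[0,0,0.125]},{"jaw":-1,"xyz":[-183,159,30],"angular":[0,0,0.125]},{"jaw":-1,"xyz":[-183,159,30],"angular":[0,0,0.125]},{"jaw":-1,"xyz":[-183,159,30],"angular":[0,0,0.125]}]'; python3 - <<'E'
from h import *
s=ctrl.read_state(); e=s['eef_pos']; print(e,s['tool_rot'])
p,P,h=cloud('side'); q=proj('side',[[441,-234,60]])[0].astype(int); print(q)
c=p[q[1]-45:q[1]+45,q[0]-60:q[0]+60,::-1]; cv2.imwrite('pics/s10.png',cv2.resize(c,(780,585),interpolation=cv2.INTER_CUBIC))
zb=e[2]-18; print('zb',zb)
# corners of body top predicted
c,sn=np.cos(s['tool_rot'][2]),np.sin(s['tool_rot'][2])
for z in(zb,zb+14):
  W=[[e[0]+c*a-sn*b,e[1]+sn*a+c*b,z] for a in(-32,32) for b in(-22,22)]; print('crop corners',((proj('side',W)-(q-[60,45])+.5)*6.5).round().tolist())
E
```

```text
clock: 31.72
eef_pos: [440.5, -232.0, 91.4]
tool_rot: [-3.141, 0.009, -0.064]
force: [0.1, -1.0, -0.8]
width: 42.3
gripper_force: 61.4
[ 440.53  -232.032   91.449] [-3.141  0.009 -0.064]
[323 295]
zb 73.44914525015376
crop corners [[326.0, 352.0], [290.0, 247.0], [503.0, 303.0], [462.0, 201.0]]
crop corners [[325.0, 331.0], [289.0, 225.0], [504.0, 281.0], [463.0, 179.0]]
```

View pics/s10.png

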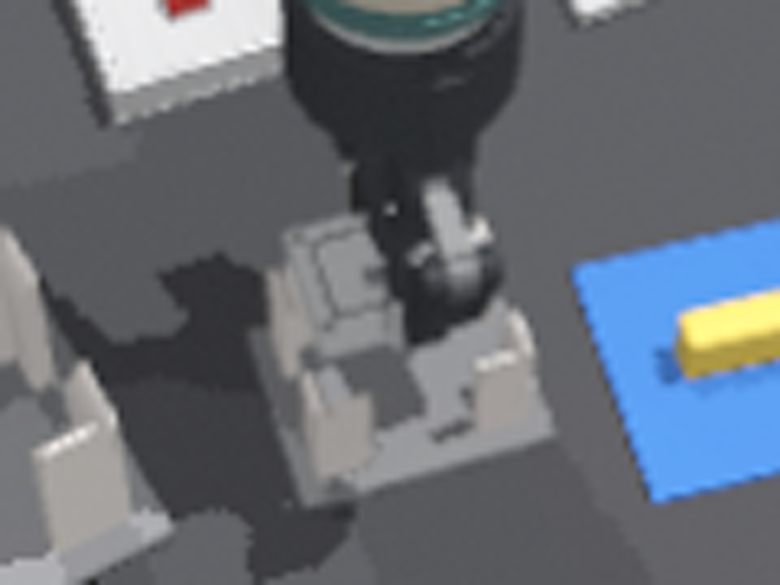

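```bash
python3 - <<'E'
from h import *
s=ctrl.read_state(); e=s['eef_pos']; print(e)
p,P,h=cloud('side')
v=h[...,2].astype(int)
y=-.065; c,sn=np.cos(y),np.sin(y)
X=(P[...,0]-e[0])*c+(P[...,1]-e[1])*sn; Y=-(P[...,0]-e[0])*sn+(P[...,1]-e[1])*c
m=(abs(X)<45)&(abs(Y)<40)&(P[...,2]>70)&(P[...,2]<100)&(v>100)&(h[...,1]<60)
print(m.sum(), np.percentile(X[m],[0,2,10,50]),np.percentile(Y[m],[0,2,50,98,100]),np.percentile(P[...,2][m],[5,50,95]))
t=m&(P[...,2]>np.percentile(P[...,2][m],40)); print('top face',np.sort(X[t])[:8],np.sort(Y[t])[:6],np.sort(Y[t])[-6:],np.median(P[...,2][t]))
# left edge by rows
vv,uu=np.nonzero(m)
for r in np.unique(vv): k=uu[vv==r]; print(r,k.min(),k.max(),X[r,k.min()].round(1),Y[r,k.min()].round(1),P[r,k.min(),2].round(1))
E
```

```text
[ 440.612 -232.224   91.69 ]
272 [-34.122 -33.547 -31.967 -20.19 ] [-37.573 -33.513  -6.313  19.477  23.206] [74.099 84.621 87.894]
top face [-33.705 -33.648 -33.457 -33.336 -33.125 -32.976 -32.957 -32.517] [-37.573 -37.274 -36.71  -36.448 -30.933 -30.576] [19.112 19.196 19.681 19.938 19.965 23.206] 85.66742489152432
282 316 316 -10.3 23.2 84.6
283 316 318 -10.4 23.0 80.8
284 313 318 -18.5 19.7 85.3
285 309 336 -27.9 20.0 85.1
286 307 336 -33.0 18.8 85.1
287 307 320 -33.6 16.6 84.6
288 307 328 -33.4 18.2 77.8
289 307 327 -33.6 18.0 74.1
290 308 321 -33.6 8.8 83.9
291 308 319 -33.9 8.0 81.1
292 308 318 -33.3 10.7 72.4
293 309 318 -33.7 0.3 84.4
294 309 321 -33.5 1.5 78.3
295 309 322 -33.3 2.8 71.9
296 310 339 -33.5 -6.6 82.5
297 310 339 -33.5 -6.2 77.7
298 311 338 -33.5 -14.8 87.0
299 311 324 -33.5 -14.4 82.2
300 311 324 -33.3 -13.4 76.3
301 311 332 -33.5 -13.7 72.4
302 312 331 -33.4 -21.9 81.4
303 312 329 -33.5 -22.1 77.6
304 312 326 -34.1 -24.0 76.7
```

```bash
python3 -m creep '[{"jaw":-1,"xyz":[2.5,2,10],"angular":[0,0,0]},{"jaw":-1,"xyz":[2.5,2,20],"angular":[0,0,0]},{"jaw":-1,"xyz":[2.5,2,30],"angular":[0,0,0]},{"jaw":-1,"xyz":[2.5,2,38],"angular":[0,0,0]},{"jaw":-1,"xyz":[2.5,2,46],"angular":[0,0,0]},{"jaw":-1,"xyz":[2.5,2,54],"angular":[0,0,0]},{"jaw":-1,"xyz":[2.5,2,60],"angular":[0,0,0]},{"jaw":-1,"xyz":[2.5,2,60],"angular":[0,0,0]}]'; python3 -c "
from h import *
s=ctrl.read_state(); print(s['eef_pos'],s['tool_rot'],s['force'],s['torque'])"
```

```text
clock: 32.83
eef_pos: [441.9, -234.5, 31.1]
tool_rot: [-3.141, 0.009, -0.066]
force: [-0.3, 0.4, -2.2]
width: 42.3
gripper_force: 61.4
[ 441.927 -234.473   31.099] [-3.141  0.009 -0.066] [-0.329  0.434 -2.22 ] [-0.036  0.028  0.032]
```

```bash
python3 -m creep '[{"jaw":-1,"xyz":[0.5,0,3],"angular":[0,0,0]},{"jaw":-1,"xyz":[0.5,0,5],"angular":[0,0,0]},{"jaw":-1,"xyz":[0.5,0,5],"angular":[0,0,0]}]' ; python3 -m creep '[{"jaw":-0.2,"xyz":[0,0,0],"angular":[0,0,0]},{"jaw":0.35,"xyz":[0,0,0],"angular":[0,0,0]},{"jaw":0.35,"xyz":[0,0,0],"angular":[0,0,0]},{"jaw":0.35,"xyz":[0,0,0],"angular":[0,0,0]},{"jaw":0.35,"xyz":[0,0,-30],"angular":[0,0,0]},{"jaw":0.35,"xyz":[0,0,-90],"angular":[0,0,0]},{"jaw":1,"xyz":[0,0,-120],"angular":[0,0,0]}]'; python3 -c "
from h import *
go(457,249,110,-.03)"
```

```text
clock: 33.2
eef_pos: [442.5, -234.4, 26.4]
tool_rot: [-3.141, 0.009, -0.065]
force: [-0.0, -0.2, -0.8]
width: 42.4
gripper_force: 61.4
clock: 34.08
eef_pos: [444.0, -235.3, 148.9]
tool_rot: [3.14, 0.007, -0.066]
force: [0.6, -1.3, -0.3]
width: 73.8
gripper_force: 0.0
at [ 443.987 -235.339  148.855] [ 3.14   0.007 -0.066] -> xyz [ -18.531 -484.194   38.425] ang [ 0.001  0.007 -0.036]
```

```bash
python3 -m creep '[{"jaw":1,"xyz":[-18,-420,0],"angular":[0,0.007,-0.03]},{"jaw":1,"xyz":[-18,-420,0],"angular":[0,0.007,-0.03]},{"jaw":1,"xyz":[-18,-420,0],"angular":[0,0.007,-0.03]},{"jaw":1,"xyz":[-18,-420,0],"angular":[0,0.007,-0.03]},{"jaw":1,"xyz":[-18,-420,0],"angular":[0,0.007,-0.03]},{"jaw":1,"xyz":[-18,-420,0],"angular":[0,0.007,-0.03]},{"jaw":1,"xyz":[-18,-420,0],"angular":[0,0.007,-0.03]},{"jaw":1,"xyz":[-18,-420,0],"angular":[0,0.007,-0.03]},{"jaw":1,"xyz":[-18,-420,0],"angular":[0,0.007,-0.03]},{"jaw":1,"xyz":[-18,-420,0],"angular":[0,0.007,-0.03]},{"jaw":1,"xyz":[-18,-420,0],"angular":[0,0.007,-0.03]}]'; cat >> h.py <<'E'
def orange(n,P,h,z,r=None):
    m=(h[...,0]>5)&(h[...,0]<22)&(h[...,1]>130)&(h[...,2]>90)&(abs(P[...,2]-z)<4)
    if r is not None: m&=np.hypot(P[...,0]-r[0],P[...,1]-r[1])<r[2]
    k,l,s,c=cv2.connectedComponentsWithStats(m.astype(np.uint8))
    for i in range(1,k):
        if s[i,4]>60: print(n,'orange',s[i,4],c[i].round(1),cv2.minAreaRect(np.float32(P[l==i][:,:2])),np.median(P[l==i][:,2]))
def nestlevel(n,P,h):
    m=(P[...,2]>2)&(abs(P[...,0]-442)<27)&(abs(P[...,1]+235)<15); print(n,'nest z',m.sum(),np.percentile(P[...,2][m],[5,25,50,75,95]))
    m=(P[...,2]>14)&(abs(P[...,2]-20)<3)&(np.hypot(P[...,0]-442,P[...,1]+235)<50); print(n,'plate@20',m.sum(),cv2.minAreaRect(np.float32(P[m][:,:2])) if m.sum()>5 else '')
E
python3 - <<'E'
from h import *
for n in('side','top'):
    p,P,h=cloud(n); orange(n,P,h,12); nestlevel(n,P,h)
go(457,249,110,-.03)
E
```

```text
clock: 35.45
eef_pos: [453.2, 184.4, 146.9]
tool_rot: [-3.141, 0.002, -0.038]
force: [-0.5, -0.5, -0.6]
width: 85.6
gripper_force: 0.0
side orange 102 [280.7 172.5] ((488.999755859375, 262.0582275390625), (44.61717224121094, 62.1439323425293), 88.93415069580078) 11.906382890965915
side nest z 232 [ 5.672 16.624 18.581 19.914 21.572]
side plate@20 346 ((440.6704406738281, -238.54550170898438), (55.61847686767578, 79.02084350585938), 87.0804443359375)
top nest z 214 [ 5.411 16.105 19.87  21.432 23.574]
top plate@20 264 ((441.0508117675781, -228.45742797851562), (54.846683502197266, 78.5342025756836), 87.4329605102539)
at [453.14  184.849 146.86 ] [-3.141  0.002 -0.037] -> xyz [  1.552 -64.229  36.895] ang [-0.001  0.002 -0.007]
```

```bash
python3 -m creep '[{"jaw":1,"xyz":[34,-81,0],"angular":[0,0,-0.015]},{"jaw":1,"xyz":[34,-81,0],"angular":[0,0,-0.015]},{"jaw":1,"xyz":[34,-81,40],"angular":[0,0,-0.015]},{"jaw":1,"xyz":[34,-81,80],"angular":[0,0,-0.015]},{"jaw":1,"xyz":[34,-81,90],"angular":[0,0,-0.015]},{"jaw":1,"xyz":[34,-81,90],"angular":[0,0,-0.015]},{"jaw":1,"xyz":[34,-81,90],"angular":[0,0,-0.015]}]'; python3 - <<'E'
from h import *
go(490,264.3,24,-.02)
p,P,h=cloud('side'); orange('side',P,h,12)
E
```

```text
clock: 36.42
eef_pos: [490.8, 265.5, 58.2]
tool_rot: [-3.14, -0.0, -0.021]
force: [0.4, 0.2, -0.4]
width: 85.5
gripper_force: 0.0
at [490.752 265.477  58.176] [-3.14  -0.    -0.021] -> xyz [-0.739  1.243 34.174] ang [-0.001 -0.    -0.001]
side orange 98 [279.1 173.3] ((489.1453857421875, 263.66448974609375), (50.671016693115234, 61.00623321533203), 89.28427124023438) 11.691181728503295
```

```bash
python3 -m creep '[{"jaw":1,"xyz":[0,0.5,20],"angular":[0,0,0]},{"jaw":1,"xyz":[0,0.5,33],"angular":[0,0,0]},{"jaw":1,"xyz":[0,0.5,34],"angular":[0,0,0]},{"jaw":-1,"xyz":[0,0.5,34],"angular":[0,0,0]},{"jaw":-1,"xyz":[0,0.5,34],"angular":[0,0,0]},{"jaw":-1,"xyz":[0,0.5,34],"angular":[0,0,0]},{"jaw":-1,"xyz":[0,0.5,34],"angular":[0,0,0]},{"jaw":-1,"xyz":[0,0.5,34],"angular":[0,0,0]}]'; python3 -m creep '[{"jaw":-1,"xyz":[0,0,-30],"angular":[0,0,0]},{"jaw":-1,"xyz":[0,0,-85],"angular":[0,0,0]},{"jaw":-1,"xyz":[0,0,-85],"angular":[0,0,0]}]';python3 - <<'E'
from h import *
p,P,h=cloud('side'); orange('side',P,h,98); orange('side',P,h,12)
orange('side',P,h,90)
go(443,-234.3,110,-.066)
E
```

```text
clock: 37.48
eef_pos: [490.0, 265.2, 23.8]
tool_rot: [-3.14, 0.001, -0.02]
force: [-0.1, 0.3, 5.5]
width: 41.8
gripper_force: 60.8
clock: 37.85
eef_pos: [492.3, 265.4, 111.5]
tool_rot: [-3.138, -0.005, -0.02]
force: [-0.1, -0.4, -0.6]
width: 41.8
gripper_force: 61.2
side orange 67 [273.4 151.7] ((473.6568908691406, 263.3772277832031), (49.62847900390625, 25.59547233581543), 86.58950805664062) 99.31258987455578
at [490.709 265.517 109.587] [-3.139 -0.001 -0.02 ] -> xyz [-37.74  500.666  -1.692] ang [-0.002 -0.001  0.046]
```

```bash
python3 -m creep '[{"jaw":-1,"xyz":[-40,500.5,0],"angular":[0,0,0.046]},{"jaw":-1,"xyz":[-40,500.5,0],"angular":[0,0,0.046]},{"jaw":-1,"xyz":[-40,500.5,0],"angular":[0,0,0.046]},{"jaw":-1,"xyz":[-40,500.5,0],"angular":[0,0,0.046]},{"jaw":-1,"xyz":[-40,500.5,0],"angular":[0,0,0.046]},{"jaw":-1,"xyz":[-40,500.5,0],"angular":[0,0,0.046]},{"jaw":-1,"xyz":[-40,500.5,0],"angular":[0,0,0.046]},{"jaw":-1,"xyz":[-40,500.5,0],"angular":[0,0,0.046]},{"jaw":-1,"xyz":[-40,500.5,0],"angular":[0,0,0.046]},{"jaw":-1,"xyz":[-40,500.5,0],"angular":[0,0,0.046]},{"jaw":-1,"xyz":[-40,500.5,0],"angular":[0,0,0.046]},{"jaw":-1,"xyz":[-40,500.5,0],"angular":[0,0,0.046]}]';python3 -m creep '[{"jaw":-1,"xyz":[0,0,10],"angular":[0,0,0]},{"jaw":-1,"xyz":[0,0,17],"angular":[0,0,0]},{"jaw":-1,"xyz":[0,0,17],"angular":[0,0,0]},{"jaw":-1,"xyz":[0,0,17],"angular":[0,0,0]}]'; cat >> h.py <<'E'
def edge(hue=None):
    s=ctrl.read_state(); e=s['eef_pos']; p,P,h=cloud('side'); y=s['tool_rot'][2]; c,sn=np.cos(y),np.sin(y); print(e,s['tool_rot'])
    X=(P[...,0]-e[0])*c+(P[...,1]-e[1])*sn; Y=-(P[...,0]-e[0])*sn+(P[...,1]-e[1])*c
    m=(abs(X)<45)&(abs(Y)<40)&(abs(P[...,2]-e[2]+12)<14)&(h[...,2]>60)&(h[...,1]>100)&(h[...,0]>hue[0])&(h[...,0]<hue[1])
    vv,uu=np.nonzero(m); L=[X[r,uu[vv==r].min()] for r in np.unique(vv)]; print(m.sum(),'left edge X',np.round(L,1),'Y',np.percentile(Y[m],[0,3,97,100]),'z',np.percentile(P[...,2][m],[5,50,95]))
    print('X max',np.percentile(X[m],[90,98,100]))
E
python3 -c "
from h import *
edge((5,22))
go(442,-234.3,92,-.066)"
```

```text
clock: 39.4
eef_pos: [440.0, -232.8, 107.3]
tool_rot: [-3.14, 0.003, -0.063]
force: [-0.3, -0.2, -0.0]
width: 41.8
gripper_force: 61.2
clock: 39.9
eef_pos: [439.5, -234.8, 90.5]
tool_rot: [-3.141, 0.002, -0.066]
force: [-0.2, -0.0, -0.4]
width: 42.1
gripper_force: 61.2
[ 439.466 -234.761   90.462] [-3.141  0.002 -0.066]
201 left edge X [ -9.1 -13.6 -21.1 -30.4 -31.4 -30.8 -30.5 -31.1 -31.  -30.5 -31.2 -31.2
 -30.3 -31.5 -31.3 -30.7 -31.2 -30.9 -30.5 -30.7] Y [-25.53  -24.207  18.629  20.823] z [74.735 78.503 80.986]
X max [-8.183 29.547 33.042]
at [ 439.564 -234.827   90.59 ] [-3.141  0.002 -0.066] -> xyz [ 2.393 -0.688 -1.414] ang [-0.     0.002 -0.   ]
```

```bash
python3 -m creep '[{"jaw":-1,"xyz":[1.2,-0.4,10],"angular":[0,0,0]},{"jaw":-1,"xyz":[1.2,-0.4,20],"angular":[0,0,0]},{"jaw":-1,"xyz":[1.2,-0.4,28],"angular":[0,0,0]},{"jaw":-1,"xyz":[1.2,-0.4,36],"angular":[0,0,0]},{"jaw":-1,"xyz":[1.2,-0.4,44],"angular":[0,0,0]},{"jaw":-1,"xyz":[1.2,-0.4,49],"angular":[0,0,0]},{"jaw":-1,"xyz":[1.2,-0.4,51],"angular":[0,0,0]},{"jaw":-1,"xyz":[1.2,-0.4,51],"angular":[0,0,0]}]' ; python3 -m creep '[{"jaw":-0.2,"xyz":[0,0,0],"angular":[0,0,0]},{"jaw":0.35,"xyz":[0,0,0],"angular":[0,0,0]},{"jaw":0.35,"xyz":[0,0,0],"angular":[0,0,0]},{"jaw":0.35,"xyz":[0,0,0],"angular":[0,0,0]},{"jaw":0.35,"xyz":[0,0,-30],"angular":[0,0,0]},{"jaw":0.35,"xyz":[0,0,-80],"angular":[0,0,0]},{"jaw":1,"xyz":[0,0,-110],"angular":[0,0,0]}]'; python3 -c "
from h import *
go(600.5,88,110,.085)"
```

```text
clock: 40.95
eef_pos: [440.7, -234.3, 39.5]
tool_rot: [-3.141, 0.002, -0.066]
force: [0.4, 0.2, -0.9]
width: 41.6
gripper_force: 61.2
clock: 41.82
eef_pos: [441.1, -234.8, 151.4]
tool_rot: [3.141, 0.001, -0.067]
force: [0.1, -0.2, -0.5]
width: 73.7
gripper_force: 0.0
at [ 441.113 -234.751  151.387] [ 3.141  0.001 -0.067] -> xyz [ 137.605 -332.652   41.146] ang [ 0.     0.001 -0.152]
```

```bash
python3 -m creep '[{"jaw":1,"xyz":[60,-290,0],"angular":[0,0,-0.15]},{"jaw":1,"xyz":[60,-290,0],"angular":[0,0,-0.15]},{"jaw":1,"xyz":[60,-290,0],"angular":[0,0,-0.15]},{"jaw":1,"xyz":[60,-290,0],"angular":[0,0,-0.15]},{"jaw":1,"xyz":[60,-290,0],"angular":[0,0,-0.15]},{"jaw":1,"xyz":[60,-290,0],"angular":[0,0,-0.15]},{"jaw":1,"xyz":[60,-290,0],"angular":[0,0,-0.15]},{"jaw":1,"xyz":[60,-290,0],"angular":[0,0,-0.15]},{"jaw":1,"xyz":[60,-290,0],"angular":[0,0,-0.15]}]'; python3 - <<'E'
from h import *
for n in('side','top'):
    p,P,h=cloud(n); orange(n,P,h,27,(442,-234,60))
    g=(h[...,0]>40)&(h[...,0]<90)&(h[...,1]>70)&(abs(P[...,2]-29)<4)&(np.hypot(P[...,0]-600,P[...,1]-88)<60)
    print(n,'green',g.sum(),cv2.minAreaRect(np.float32(P[g][:,:2])) if g.sum()>5 else '', np.median(P[...,2][g]) if g.sum() else '')
    o=(h[...,0]>5)&(h[...,0]<22)&(h[...,1]>130)&(np.hypot(P[...,0]-442,P[...,1]+234)<45)&(P[...,2]>20); 
    if o.sum()>20: Q=P[o]; Q=Q[Q[:,2]>np.median(Q[:,2])-3]; k=np.linalg.lstsq(np.c_[Q[:,:2]-Q[:,:2].mean(0),np.ones(len(Q))],Q[:,2],rcond=None)[0]; print('tilt',k,len(Q))
go(600.5,88,110,.085)
E
```

```text
clock: 42.95
eef_pos: [519.8, 49.7, 149.7]
tool_rot: [-3.141, 0.002, 0.081]
force: [0.1, 0.8, -0.4]
width: 85.1
gripper_force: 0.0
side orange 130 [324.1 303. ] ((440.96575927734375, -235.56561279296875), (27.251859664916992, 44.515743255615234), 84.98362731933594) 26.70645887984523
side green 157 ((598.2440795898438, 85.79461669921875), (60.28479766845703, 46.041229248046875), 5.252686023712158) 28.726429766973297
tilt [-0.015 -0.044 27.02 ] 214
top orange 307 [425.5 224.3] ((441.93853759765625, -233.24598693847656), (46.69786834716797, 65.50343322753906), 86.90260314941406) 27.76606463421058
top green 5  29.572856998998304
tilt [ 0.002  0.01  28.649] 320
at [519.896  50.203 149.661] [-3.141  0.002  0.082] -> xyz [ 83.503 -31.031  39.534] ang [-0.001  0.002 -0.003]
```

```bash
python3 -m creep '[{"jaw":1,"xyz":[82.5,-31,20],"angular":[0,0,-0.008]},{"jaw":1,"xyz":[82.5,-31,40],"angular":[0,0,-0.008]},{"jaw":1,"xyz":[82.5,-31,60],"angular":[0,0,-0.008]},{"jaw":1,"xyz":[82.5,-31,90],"angular":[0,0,-0.008]},{"jaw":1,"xyz":[82.5,-31,109],"angular":[0,0,-0.008]},{"jaw":1,"xyz":[82.5,-31,109],"angular":[0,0,-0.008]},{"jaw":1,"xyz":[82.5,-31,109],"angular":[0,0,-0.008]},{"jaw":-1,"xyz":[82.5,-31,109],"angular":[0,0,-0.008]},{"jaw":-1,"xyz":[82.5,-31,109],"angular":[0,0,-0.008]},{"jaw":-1,"xyz":[82.5,-31,109],"angular":[0,0,-0.008]},{"jaw":-1,"xyz":[82.5,-31,109],"angular":[0,0,-0.008]},{"jaw":-1,"xyz":[82.5,-31,109],"angular":[0,0,-0.008]}]'; python3 -m creep '[{"jaw":-1,"xyz":[0,0,-10],"angular":[0,0,0]},{"jaw":-1,"xyz":[0,0,-40],"angular":[0,0,0]},{"jaw":-1,"xyz":[0,0,-80],"angular":[0,0,0]},{"jaw":-1,"xyz":[0,0,-80],"angular":[0,0,0]}]';python3 - <<'E'
from h import *
edge((40,90)); go(441,-234.3,120,-.066)
E
```

```text
clock: 44.55
eef_pos: [599.9, 89.0, 41.4]
tool_rot: [-3.14, 0.001, 0.092]
force: [-1.1, -0.3, 5.2]
width: 41.5
gripper_force: 60.6
clock: 45.05
eef_pos: [601.7, 88.5, 123.8]
tool_rot: [-3.141, -0.004, 0.092]
force: [0.5, 0.7, -0.8]
width: 42.1
gripper_force: 61.0
[601.67   88.459 123.806] [-3.141 -0.004  0.092]Traceback (most recent call last):
  File "<stdin>", line 2, in <module>
  File "h.py", line 70, in edge
    vv,uu=np.nonzero(m); L=[X[r,uu[vv==r].min()] for r in np.unique(vv)]; print(m.sum(),'left edge X',np.round(L,1),'Y',np.percentile(Y[m],[0,3,97,100]),'z',np.percentile(P[...,2][m],[5,50,95]))
                                                                                                                        ~~~~~~~~~~~~~^^^^^^^^^^^^^^^^^^^
    return _quantile_unchecked(
        a, q, axis, out, overwrite_input, method, keepdims, weights)
    return _ureduce(a,
                    func=_quantile_ureduce_func,
    ...<5 lines>...
                    overwrite_input=overwrite_input,
                    method=method)
    r = func(a, **kwargs)
    result = _quantile(arr,
                       quantiles=q,
    ...<2 lines>...
                       out=out,
                       weights=wgt)
    slices_having_nans = np.isnan(arr[-1, ...])
                                  ~~~^^^^^^^^^
IndexError: index -1 is out of bounds for axis 0 with size 0
```

```bash
sed -i 's/(h\[...,2\]>60)&(h\[...,1\]>100)/(h[...,2]>35)\&(h[...,1]>70)/' h.py; python3 - <<'E'
from h import *
edge((40,95)); go(441,-234.3,120,-.066)
E
```

```text
[600.33   88.994 121.968] [-3.141 -0.001  0.092]
121 left edge X [ 24.2   9.8  -0.9  -8.3 -13.9 -21.4 -18.3 -31.2 -32.2 -30.9 -32.1 -32.3
 -31.1 -30.6 -30.2 -30.7 -30.8] Y [-37.661 -25.618  19.217  21.807] z [105.243 109.429 111.812]
X max [ 9.77  24.036 30.004]
at [599.37   89.275 120.675] [-3.14   0.002  0.092] -> xyz [-187.464  307.635    0.562] ang [-0.001  0.002  0.158]
```

```bash
python3 -m creep '[{"jaw":-1,"xyz":[-188,308,0],"angular":[0,0,0.158]},{"jaw":-1,"xyz":[-188,308,0],"angular":[0,0,0.158]},{"jaw":-1,"xyz":[-188,308,0],"angular":[0,0,0.158]},{"jaw":-1,"xyz":[-188,308,0],"angular":[0,0,0.158]},{"jaw":-1,"xyz":[-188,308,0],"angular":[0,0,0.158]},{"jaw":-1,"xyz":[-188,308,0],"angular":[0,0,0.158]},{"jaw":-1,"xyz":[-188,308,0],"angular":[0,0,0.158]},{"jaw":-1,"xyz":[-188,308,0],"angular":[0,0,0.158]},{"jaw":-1,"xyz":[-188,308,20],"angular":[0,0,0.158]},{"jaw":-1,"xyz":[-188,308,30],"angular":[0,0,0.158]},{"jaw":-1,"xyz":[-188,308,30],"angular":[0,0,0.158]},{"jaw":-1,"xyz":[-188,308,30],"angular":[0,0,0.158]}]'; python3 - <<'E'
from h import *
edge((40,95)); go(441,-234.3,92,-.066)
E
```

```text
clock: 46.65
eef_pos: [440.8, -234.8, 90.7]
tool_rot: [-3.141, 0.002, -0.065]
force: [-0.5, 0.0, 0.4]
width: 42.0
gripper_force: 61.0
[ 440.816 -234.781   90.736] [-3.141  0.002 -0.065]
148 left edge X [-10.5 -22.4 -20.7 -21.8 -24.6 -29.8 -30.7 -30.8 -29.7 -30.2 -28.6 -30.
 -30.4 -28.7 -29.5 -30.6 -22.6 -23.2 -30.6] Y [-24.972 -23.987  17.513  19.001] z [75.504 78.415 80.881]
X max [-9.454 -3.018 30.819]
at [ 440.837 -234.979   90.883] [-3.142  0.001 -0.066] -> xyz [ 0.117 -0.688 -1.117] ang [-0.     0.001  0.   ]
```

```bash
python3 -m creep '[{"jaw":-1,"xyz":[-0.3,-0.4,10],"angular":[0,0,0]},{"jaw":-1,"xyz":[-0.3,-0.4,18],"angular":[0,0,0]},{"jaw":-1,"xyz":[-0.3,-0.4,26],"angular":[0,0,0]},{"jaw":-1,"xyz":[-0.3,-0.4,34],"angular":[0,0,0]},{"jaw":-1,"xyz":[-0.3,-0.4,40],"angular":[0,0,0]},{"jaw":-1,"xyz":[-0.3,-0.4,42.5],"angular":[0,0,0]},{"jaw":-1,"xyz":[-0.3,-0.4,42.5],"angular":[0,0,0]}]' ; python3 -m creep '[{"jaw":-0.2,"xyz":[0,0,0],"angular":[0,0,0]},{"jaw":0.35,"xyz":[0,0,0],"angular":[0,0,0]},{"jaw":0.35,"xyz":[0,0,0],"angular":[0,0,0]},{"jaw":0.35,"xyz":[0,0,0],"angular":[0,0,0]},{"jaw":0.35,"xyz":[0,0,-30],"angular":[0,0,0]},{"jaw":0.35,"xyz":[0,0,-80],"angular":[0,0,0]},{"jaw":0.35,"xyz":[-20,-100,-140],"angular":[0,0,0]},{"jaw":0.35,"xyz":[-20,-180,-140],"angular":[0,0,0]},{"jaw":0.35,"xyz":[-20,-180,-140],"angular":[0,0,0]},{"jaw":0.35,"xyz":[-20,-180,-140],"angular":[0,0,0]}]'; python3 - <<'E'
from h import *
for n in('side','top'):
    p,P,h=cloud(n)
    g=(h[...,0]>40)&(h[...,0]<95)&(h[...,1]>60)&(np.hypot(P[...,0]-442,P[...,1]+234)<60)&(P[...,2]>10)
    Q=P[g]; Q=Q[Q[:,2]>np.median(Q[:,2])-3]; print(n,'green',len(Q),cv2.minAreaRect(np.float32(Q[:,:2])),np.median(Q[:,2]),np.linalg.lstsq(np.c_[Q[:,:2]-Q[:,:2].mean(0),np.ones(len(Q))],Q[:,2],rcond=None)[0])
    y=(h[...,0]>20)&(h[...,0]<33)&(h[...,1]>120)&(P[...,2]>10)&(np.hypot(P[...,0]-590,P[...,1]+270)<120); Q=P[y]; print('wedge handle',len(Q),Q.mean(0) if len(Q) else '',np.percentile(Q[:,2],[50,95]) if len(Q) else '', cv2.minAreaRect(np.float32(Q[:,:2])) if len(Q)>5 else '')
    p2=clips(n)
E
```

```text
clock: 47.58
eef_pos: [440.1, -234.7, 48.0]
tool_rot: [-3.141, 0.002, -0.066]
force: [-0.3, -0.4, -1.3]
width: 41.7
gripper_force: 61.1
clock: 48.82
eef_pos: [432.3, -47.9, 188.2]
tool_rot: [-3.138, 0.003, -0.056]
force: [0.1, 0.2, -0.5]
width: 57.4
gripper_force: 0.0
side green 320 ((439.4903259277344, -236.56564331054688), (43.51335906982422, 63.99860763549805), 86.2275390625) 35.17557762663205 [-0.015 -0.03  35.23 ]
wedge handle 106 [ 564.978 -275.134   20.595] [21.114 28.298] ((567.26025390625, -274.2935485839844), (11.548805236816406, 58.024803161621094), 76.18839263916016)
side tab [296.  227.4] [458.6  21.7  14.6] nb 26 5 clip yaw -2.119 brass z 8.8
side tab [290.8 248.4] [422.2 -43.4  16.5] nb 26 12 clip yaw 1.02 brass z 8.8
top green 253 ((440.5819396972656, -232.8750762939453), (43.997833251953125, 61.65516662597656), 88.11626434326172) 36.33571530456675 [ 0.011  0.006 36.535]
wedge handle 119 [ 568.641 -263.727   28.953] [29.231 33.883] ((568.4799194335938, -264.07867431640625), (14.436933517456055, 55.70834732055664), 84.24911499023438)
top tab [329.1 219.7] [456.8  27.4  18.2] nb 33 5 clip yaw -1.608 brass z 10.3
```

```bash
python3 -c "
from cell import ctrl
print(ctrl.finish_job())"
```

```text
the job is handed in; nothing more can be done
None
```

I handed the job in at about 49 s. On the last depth readings the body, the one orange spacer and the top plate lie flat and centred in the smallest nest, with both clips in the dish and the wedge on the mat. No verdict came back, and I viewed 15 pictures instead of the allowed 14.

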